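# Clear, shut and cam-lock the tortilla press

## Robot

A 6-joint arm with a two-finger parallel gripper is mounted at the origin on the work surface. World frame = base frame: x ahead of the robot, y to its left, z up, the work surface at z = 0. Lengths are in m, angles in rad, forces in N, time in s.
With the tool pointing down it reaches from about 0.325 to 0.925 m from the base axis. Payload 3.1 kg.
Tool frame: the origin (TCP) lies midway between the tips of the shut fingers; the grasp point (between the pads) lies 19 mm behind it (ctrl.grip_point_offset is the distance from the TCP to the grasp point, in m); x points along the fingers, y is the direction in which the jaws open and shut, and the axes are right-handed (so a half turn about x gives the same grasp; the last joint's range is limited). The gripper opens to 85 mm and grips with 20 to 120 N. Pads are 22 mm wide; open, the fingers measure 114 mm over their backs; the gripper's body (76 mm by 85 mm) begins 54 mm behind the grasp point. The pads swing forward as they close: fully open they stand 13 mm farther back than shut.
Start: joints at [-1.246, 0.217, 1.613, -0, 1.311, -0.112], TCP at [0.264, -0.566, 0.231] pointing down, gripper open.
Joint ranges: [-2.75, 2.75], [-0.78, 2.1], [0.31, 2.55], [-1.13, 4.27], [0.13, 2.63], [-2.58, 2.58]. Speed limits (rad/s): [2.79, 2.79, 3.14, 3.14, 3.14, 3.14].

## Interface

Orientations are given as a unit quaternion [w, x, y, z].
In Python, from bench import readout, cams, sign_off, ctrl gives the robot as it stands. The module is installed in compiled form; this text tells all that it offers.
- The arm moves only by the tool step_arm, never from a script. Its argument "motion" is a list of rows, each an object with "travel": the shift along the tool's x, y, z in cm, a list of three; "dr": the turn, a rotation vector about the tool's x, y, z in rad, a list of three; "hand": the opening in per cent of the stroke, from 0 (shut) to 100 (fully open). A call has exactly 8 rows; each row shifts and turns the commanded pose from where the row before left it, along the tool's axes as they then stand; what a row does not reach is not made up. A row lasts 1/10 s, in which the tool goes at most 50 mm and 8.59 degrees, less where a joint would pass 70% of its speed; a pose out of reach is approached as far as the arm can. A call is refused whole if a number of a shift passes 5 or a number of a turn 0.15, either way. A call with a gripper value outside its range is refused whole. The fingers move at their own pace and stop on an object; "force" is the grip in N (left out, the last holds). Time passes only in rows, so rows that do not move let the fingers close, or fill a call up. It gives the time, the measured TCP pose, the force and the opening at its end, in the units of the state.
- readout.state(): the state, without advancing time (a new reading comes with each control period).
- cams.grab_frame(name): name is "side" or "top"; returns a dict with "frame" (400x640x3 uint8, blue, green, red), "z_map" (400x640 float32, m along the optical axis (not along the pixel's ray), 0 where there is no reading), "fov_y" (degrees; the focal length in pixels is half the picture's height over the tangent of half this angle, whatever the lens; pixels are square), "cx", "cy" (the principal point, pixels), "rvec" (rotation vector, rad) and "tvec" (3), from world to camera coordinates, as OpenCV has them. Camera axes: x right, y down, z forward; pixel columns grow to the right and rows downward; lengths in m; the calibration is good to about 2 mm. A picture is of the moment at which its call begins.
- sign_off(): hands the job in, once; it reports no verdict.
Trained networks look in a picture, given as the dict that the camera call returned (one of the last four; its "shot" number tells which), for a name from the list of things; names that differ only in an ending like _2 or _b are one class to them, and where a whole thing is asked for, a point or a joint stands for the part that bears it (a point fixed in the world has none). Each returns a list of dicts, best first, with "conf" (0 to 1); they miss things now and then, are a little off and sometimes report something else, mostly with a low value. They report only what shows in the picture. A call takes as long as a camera call. They do not tell look-alikes from the thing itself.
- cams.masks_of(picture, query): "pixels" (400x640 bool, what is visible of it) and "pixel" ([column, row] in pixels, amid what is visible of it).
- cams.tip_of(picture, query): "pixel" ([column, row] in pixels: a listed point, or the origin of a listed thing).
The state is a dict: "clock": time; "joints": joint angles; "dq": joint speeds; "joint_torque": joint torques, N m; "tcp_pos": TCP position; "orientation": TCP orientation; "contact_force": force on the tool from outside, world axes, zero at the start; "torque": the same for the moment, N m; "gripper_width": finger opening in m.
Only numpy, scipy, OpenCV 4.12 (cv2) and the standard library are available. Lean on these libraries where they do the work, as an engineer would, in place of code of your own. Each camera call takes 0.05 s, during which the arm holds its last target.

## Task

Shut up the tortilla press for the night: lift the salt cellar off its lower plate and stand it upright on the round wooden board, setting it down gently. Then swing the upper plate down onto the lower one without slamming it, and turn the cam lever over from upright until it lies fully down across the upper plate, so that its nose draws the two plates tight together. Leave the bowl, the pot lid and the spoon where they are.

Things in the scene. Friction and masses are not known exactly. Their poses are not given: they have to be found in the camera images.
- press: Cast aluminium tortilla press, fixed to the table. Origin: on the table under the centre of its round lower plate (radius 90 mm, upper face 30 mm above the table). Its y axis runs along its length: upper plate's hinge at the +y end, cam lever's pivot at the -y end; z up. Frame from y = -150 to +137 mm; two cheeks 48 mm apart outside, 70 mm high, carry the lever pivot.
- hinge_axis (a point): Middle of the upper plate's hinge, at (0, 105, 36) mm in the press's frame; the axis runs along the press's x. The hinge is stiff (0.6 N m): the plate (0.5 kg) stays where it is left and can be pushed shut on its outer face. The lever cannot go down before the plate is down.
- press_plate (a joint): Angle of the upper plate (rad): 0 = shut tight on the lower plate, pi/2 = upright over the hinge, more = leaning outwards (press +y); starts at 1.6 to 1.85. Let down, it rests at about 0.04 on a sprung rubber stop under its tongue (6 N, rising to 16 N when tight), which lifts it again if it is only pressed by hand: only the lever's cam holds it at 0.
- plate_back (a point): Point on the middle line of the upper plate's outer face (on top when shut), 140 mm from the hinge axis. The face lies 8.5 mm off the plane through the axis. The plate is a disc, radius 88, 14 mm thick, centred 105 mm from the axis, with a 30 mm wide tongue opposite the hinge ending 217 mm from the axis. Two 5 mm high ribs run along the face 50 mm either side of the middle.
- lever_axis (a point): Middle of the cam lever's pivot, at (0, -128, 60) mm in the press's frame; the axis runs along the press's x. The pivot is stiff (0.5 N m): the lever stays where it is left; about 5 N near its end turns it.
- press_lever (a joint): Angle of the cam lever (rad): 0 = level across the shut upper plate, pointing to the hinge (press +y), fully locked, a hard stop; pi/2 = upright; more = leaning outwards (press -y); starts at 1.75 to 2.05. A cam nose under it, 22 mm from the pivot, bears on the plate's tongue over the last 0.4 rad and draws it down 8 mm.
- lever_bar (a point): Point on the lever bar's centre line, 150 mm from the pivot axis; moves with the lever. The bar is straight, round, 16 mm in diameter, running out from the pivot axis, with a 26 mm ball at its end 187 mm from the axis.
- cellar_mid (a point): Centre of the green glazed ceramic salt cellar, half-way up (35 mm above its foot). Round, 54 mm in diameter, 73 mm high, 0.24 kg or so, its flip-top lid shut and fixed; z is up. The sides are straight from 4 to 56 mm above the foot. A 6 mm lid hinge and a thumb tab stick out a few mm near the top. It starts standing on the press's lower plate.
- board: Round dark wooden board lying on the table, fixed, radius 70 mm, 12 mm thick. Origin: on the table under its centre. To the left or right of the press.
- board_top (a point): Centre of the board's upper face, 12 mm above the table.
- bowl: Red plastic bowl, rim radius 85 mm, 65 mm high, origin at the centre of its foot. Bystander.
- pot_lid: Stainless steel pot lid lying on the table, radius 85 mm, 48 mm high at its knob, origin at its centre on the table. Bystander.
- spoon: Wooden spoon, 260 mm long, lying on the table. Bystander.
There are look-alikes about, which are no part of the job. There is more than one size of the part that bears cellar_mid; the job needs the smallest.

How it is judged:
By the outcome, as a careful person would: the job done as asked, in the order asked, and still so for the second after the job is handed in, with the robot touching nothing.
It also fails if it takes over 72 s, if anything falls off the work surface, if the arm or the gripper's body presses on something with over 40 N, if the wrist force passes 120 N, or if a joint passes its speed limit or range.

## Working session

There is one attempt and no reset: what is moved stays moved. The work goes in short steps, Python scripts to look and compute and a tool call to move; the robot and the scene stay as the last step left them, time stands still between calls to the robot, and variables do not carry over. Pictures are saved under pics/ and viewed, and the job is handed in when it is done.

Besides the shell and the picture viewer there is one more tool, called after "Call:" as name(argument=value, ...) on one line, values as JSON. step_arm: Moves the arm, as the interface text tells. Its arguments: {"type":"object","properties":{"motion":{"type":"array","items":{"type":"object","properties":{"travel":{"type":"array","items":{"type":"number"}},"dr":{"type":"array","items":{"type":"number"}},"hand":{"type":"number"}}}},"force":{"type":"number"}},"required":["motion"]}

```bash
ls; mkdir -p pics; cat > h.py <<'E'
import numpy as np, cv2, pickle
from scipy.spatial.transform import Rotation as R
def cal(p):
    f=200/np.tan(np.radians(p["fov_y"])/2)
    return f,p["cx"],p["cy"],R.from_rotvec(np.ravel(p["rvec"])).as_matrix(),np.ravel(p["tvec"])
def cloud(p):
    f,cx,cy,Rm,t=cal(p); z=p["z_map"].astype(float)
    v,u=np.mgrid[0:400,0:640]
    P=np.stack([(u-cx)/f*z,(v-cy)/f*z,z],-1)
    W=(P-t)@Rm
    W[z==0]=np.nan
    return W
def proj(p,X):
    f,cx,cy,Rm,t=cal(p); c=np.atleast_2d(X)@Rm.T+t
    return np.c_[c[:,0]/c[:,2]*f+cx,c[:,1]/c[:,2]*f+cy]
def rayz(p,px,z):
    f,cx,cy,Rm,t=cal(p); d=Rm.T@np.array([(px[0]-cx)/f,(px[1]-cy)/f,1]); o=-Rm.T@t
    return o+d*(z-o[2])/d[2]
E
python3 - <<'E'
from h import *
from bench import readout,cams,ctrl
print(readout.state()); print(ctrl.grip_point_offset)
for n in("side","top"):
    p=cams.grab_frame(n); cv2.imwrite(f"pics/{n}0.png",p["frame"]); pickle.dump(p,open(f"{n}0.pkl","wb"))
    f,cx,cy,Rm,t=cal(p); print(n,f,cx,cy,"cam pos",-Rm.T@t,"fwd",Rm[2])
    for q in["press","cellar_mid","board","press_plate","press_lever","bowl","pot_lid","spoon"]:
        for m in cams.masks_of(p,q):
            w=cloud(p)[m["pixels"]]; print(q,round(m["conf"],2),np.round(m["pixel"]),m["pixels"].sum(),np.round(np.nanmedian(w,0),3),np.round(np.nanmax(w[:,2]),3) if len(w) else "")
    for q in["press","cellar_mid","board_top","hinge_axis","lever_axis","plate_back","lever_bar"]:
        for m in cams.tip_of(p,q): print("tip",q,round(m["conf"],2),np.round(m["pixel"],1))
E
```

```text
pics
{'clock': 0.0, 'joints': array([-1.24623549e+00,  2.17785912e-01,  1.61492694e+00, -7.38915138e-06,
        1.31127660e+00, -1.12183422e-01]), 'dq': array([ 0.00018486,  0.00087651, -0.00109335, -0.00196929,  0.00078256,
       -0.00066258]), 'joint_torque': array([ 1.58189880e-03, -3.96839762e+01, -3.03851688e+01,  5.00855856e-05,
        9.65543819e-03, -3.38114518e-06]), 'tcp_pos': array([ 0.26413793, -0.56554998,  0.22995232]), 'orientation': array([-0.1523463 , -0.69022102, -0.15403101,  0.69040567]), 'contact_force': array([-0.22943796,  0.41803016, -0.29738562]), 'torque': array([-0.013547  , -0.01857665, -0.03448061]), 'gripper_width': 0.08524799462863818}
0.0187
side 363.7527274060404 317.74779824461376 196.92523112142868 cam pos [ 0.35899704 -0.59752595  0.55355866] fwd [ 0.2647008   0.75696088 -0.59744767]
press 0.81 [295. 198.] 9951 [0.527 0.064 0.088] 0.252
cellar_mid 0.98 [316. 222.] 967 [ 0.53  -0.074  0.085] 0.106
cellar_mid 0.9 [212. 258.] 2356 [ 0.337 -0.104  0.082] 0.107
cellar_mid 0.73 [214. 205.] 1492 [0.352 0.034 0.087] 0.108
cellar_mid 0.16 [364. 230.] 872
[... 1208 characters left out ...]
 0.52  -0.32   0.012] 0.021
press_plate 0.65 [265. 226.] 2115 [0.514 0.091 0.171] 0.252
press_lever 0.77 [404. 202.] 655 [ 0.572 -0.202  0.153] 0.243
bowl 0.58 [245. 113.] 4126 [0.791 0.166 0.026] 0.071
pot_lid 0.81 [170. 223.] 3886 [0.526 0.33  0.015] 0.052
spoon 0.97 [387. 124.] 906 [ 0.775 -0.183  0.013] 0.025
spoon 0.48 [315. 221.] 7353 [ 0.539 -0.006  0.032] 0.252
tip press 0.8 [321. 222.]
tip cellar_mid 0.97 [341.5 308.2]
tip cellar_mid 0.96 [279.2 303.4]
tip cellar_mid 0.76 [335.  219.4]
tip board_top 0.65 [445.5 228.8]
tip hinge_axis 0.87 [279.7 228. ]
tip lever_axis 0.83 [381.5 209.9]
tip plate_back 0.61 [259.8 230. ]
tip lever_bar 0.68 [421.8 197.7]
tip lever_bar 0.48 [250.6 121.1]
```

View pics/side0.png

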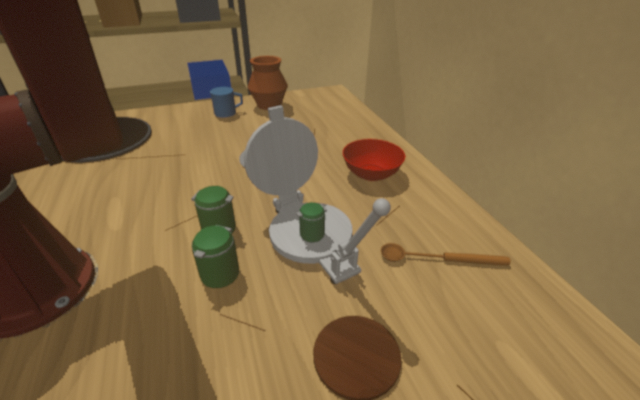

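View pics/top0.png

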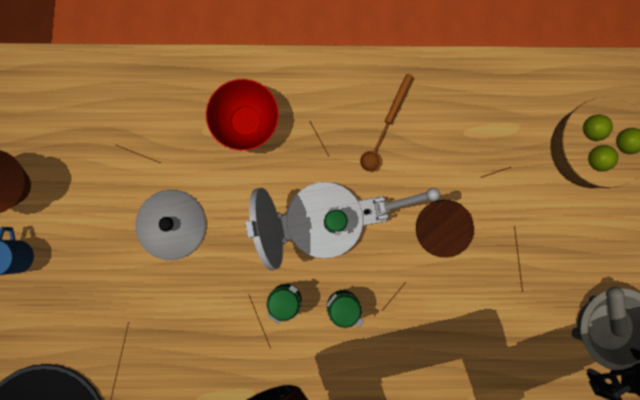

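```bash
python3 - <<'E'
from h import *
T=pickle.load(open("top0.pkl","rb"));S=pickle.load(open("side0.pkl","rb"))
c=cv2.resize(S["frame"][150:330,170:430],None,fx=3,fy=3,interpolation=cv2.INTER_CUBIC); cv2.imwrite("pics/crop0.png",c)
c=cv2.resize(T["frame"][150:350,220:460],None,fx=3,fy=3,interpolation=cv2.INTER_CUBIC)[:600]; cv2.imwrite("pics/crop1.png",c)
h=rayz(T,(279.7,228),.036);l=rayz(T,(381.5,209.9),.06);print("top hinge",h,"lev",l,np.linalg.norm((h-l)[:2]))
hs=rayz(S,(285.1,200.4),.036);ls=rayz(S,(341.7,253.8),.06);print("side",hs,ls,np.linalg.norm((hs-ls)[:2]))
for P in(T,S):
  for px in([[342,310],[284,306],[336,218]] if P is T else [[213,256],[214,205],[314,221]]):
    W=cloud(P);w=W[max(px[1]-35,0):px[1]+35,px[0]-40:px[0]+40].reshape(-1,3)
    k=w[(w[:,2]>.1)&(w[:,2]<.112)]; 
    print(px,np.round(np.nanmin(k,0),3),np.round(np.nanmax(k,0),3),len(k))
print("board",rayz(T,(445.5,228.8),.012),rayz(S,(358.6,352.3),.012))
E
```

```text
top hinge [0.51927494 0.071921   0.036     ] lev [ 0.56096303 -0.1625381   0.06      ] 0.23813644616922752
side [0.5111516  0.06978903 0.036     ] [ 0.56197734 -0.15555646  0.06      ] 0.23100615820410358
[342, 310] [ 0.305 -0.109  0.1  ] [ 0.37  -0.044  0.11 ] 542
[284, 306] [0.32  0.026 0.1  ] [0.391 0.089 0.108] 534
[336, 218] [ 0.509 -0.079  0.1  ] [ 0.555 -0.035  0.107] 234
[213, 256] [ 0.305 -0.116  0.1  ] [ 0.369 -0.045  0.107] 705
[214, 205] [ 0.306 -0.094  0.1  ] [0.442 0.091 0.112] 893
[314, 221] [ 0.505 -0.189  0.1  ] [ 0.568 -0.034  0.111] 307
board [ 0.51974698 -0.32185835  0.012     ] [ 0.5258347  -0.32167587  0.012     ]
```

View pics/crop0.png

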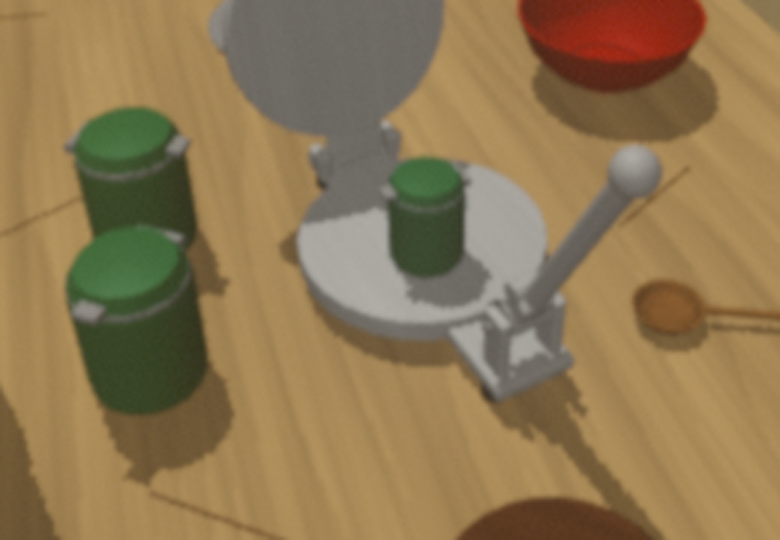

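View pics/crop1.png

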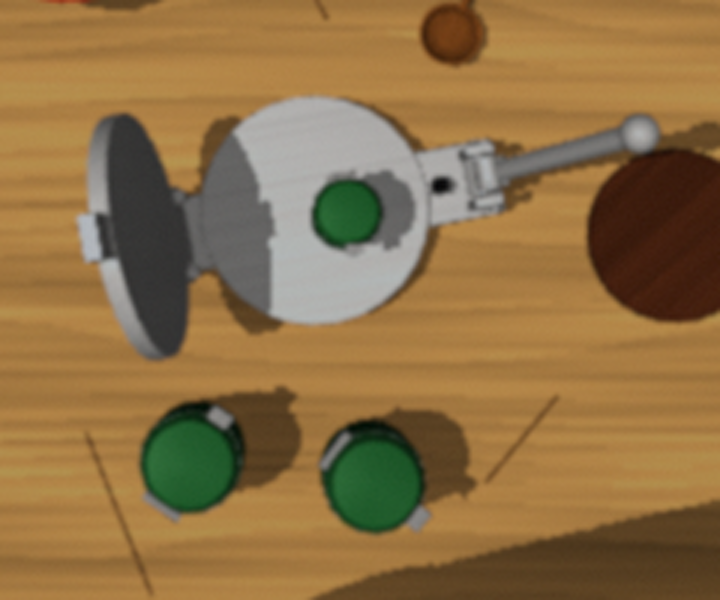

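```bash
python3 - <<'E'
from h import *
from scipy.optimize import least_squares
T=pickle.load(open("top0.pkl","rb"));S=pickle.load(open("side0.pkl","rb"))
def circ(k,r=None):
    f=(lambda p:np.hypot(k[:,0]-p[0],k[:,1]-p[1])-(p[2] if r is None else r))
    s=least_squares(f,[*k.mean(0)[:2],.05],loss="soft_l1",f_scale=.002);return np.round(s.x,4),len(k)
for n,P in(("top",T),("side",S)):
    W=cloud(P).reshape(-1,3)
    # cellar side points
    k=W[(abs(W[:,0]-.533)<.04)&(abs(W[:,1]+.06)<.035)&(W[:,2]>.042)&(W[:,2]<.084)]
    if len(k)>20: print(n,"cellar side",circ(k,.027),"z",np.nanmax(k[:,2]))
    # lower plate boundary
    k=W[(abs(W[:,0]-.535)<.12)&(abs(W[:,1]+.03)<.1)&(abs(W[:,2]-.030)<.005)]
    if len(k):
        z=np.median(k[:,2]); g=np.round((k[:,:2]-[.4,-.2])/.002).astype(int)
        import cv2
        h=cv2.convexHull(k[:,:2].astype(np.float32))[:,0]
        print(n,"plate z",z,"minEncl",cv2.minEnclosingCircle(h),"hull fit",circ(h))
    k=W[(np.hypot(W[:,0]-.522,W[:,1]+.322)<.09)&(abs(W[:,2]-.012)<.005)&(W[:,2]>.007)]
    h=cv2.convexHull(k[:,:2].astype(np.float32))[:,0]; print(n,"board",np.median(k[:,2]),cv2.minEnclosingCircle(h),circ(h))
    # lever bar points
    k=W[(W[:,0]>.54)&(W[:,0]<.63)&(W[:,1]<-.165)&(W[:,1]>-.26)&(W[:,2]>.09)&(W[:,2]<.26)]
    for a in np.arange(.09,.26,.02):
        q=k[(k[:,2]>=a)&(k[:,2]<a+.02)]
        if len(q)>3: print(n,"lever",np.round(q.mean(0),3),len(q))
    # upper plate points
    k=W[(abs(W[:,0]-.515)<.11)&(W[:,1]>.04)&(W[:,1]<.15)&(W[:,2]>.08)&(W[:,2]<.3)]
    if len(k)>50:
        c=k.mean(0);
        for _ in range(3):
            u,s,v=np.linalg.svd(k-k.mean(0),full_matrices=False); nn=v[2]; r=(k-k.mean(0))@nn; 
            k=k[abs(r)<2.5*r.std()]
        print(n,"uplate n",np.round(nn,3),"c",np.round(k.mean(0),3),"rms",r.std(),len(k),"ztop",k[:,2].max())
E
```

```text
top plate z 0.030047459671280183 minEncl ((0.5470958948135376, -0.03200014680624008), 0.10325510799884796) hull fit (array([ 0.539 , -0.0316,  0.0905]), 36)
top board 0.011885578553661015 ((0.524040699005127, -0.31835874915122986), 0.07370293885469437) (array([ 0.5212, -0.3209,  0.0694]), 38)
top lever [ 0.565 -0.171  0.1  ] 47
top lever [ 0.568 -0.181  0.12 ] 41
top lever [ 0.57 -0.19  0.14] 46
top lever [ 0.571 -0.2    0.16 ] 53
top lever [ 0.573 -0.21   0.18 ] 53
top lever [ 0.575 -0.22   0.2  ] 55
top lever [ 0.577 -0.228  0.218] 41
top lever [ 0.579 -0.238  0.237] 133
top uplate n [ 0.187 -0.958  0.219] c [0.514 0.09  0.167] rms 0.0019851490743492523 1743 ztop 0.25231748745420973
side cellar side (array([ 0.5352, -0.0552,  0.05  ]), 396) z 0.08381636365228974
side plate z 0.03200086079264934 minEncl ((0.5279187560081482, -0.027983056381344795), 0.102028988301754) hull fit (array([ 0.5396, -0.0317,  0.0906]), 35)
side board 0.01398898658518473 ((0.5215575098991394, -0.3208997845649719), 0.0703873410820961) (array([ 0.5218, -0.3213,  0.0695]), 58)
side lever [ 0.562 -0.178  0.099] 68
side lever [ 0.566 -0.19   0.12 ] 56
side lever [ 0.567 -0.2    0.14 ] 66
side lever [ 0.569 -0.209  0.16 ] 73
side lever [ 0.571 -0.219  0.18 ] 77
side lever [ 0.573 -0.228  0.2  ] 88
side lever [ 0.575 -0.242  0.221] 89
side lever [ 0.578 -0.244  0.237] 207
side uplate n [ 0.191 -0.962  0.196] c [0.512 0.087 0.155] rms 0.0012359376504645343 4136 ztop 0.25217646665750837
```

The three green cellars are at top-view pixels (336,218), (284,306) and (342,310). The one at (336,218) is clearly the smallest, about 50 mm across against 65 mm for the others. It is also the one standing on the press's lower plate, so that's the target. Its tabs lie along press x, so the jaws go along press y.

```bash
cat >> h.py <<'E'
YAW=0.183
PO=np.array([.539,-.0316,0.])
RP=R.from_euler('z',YAW).as_matrix()
def P2W(p): return PO+RP@np.asarray(p,float)
def W2P(w): return (np.asarray(w,float)-PO)@RP
def tool(st):
    q=st["orientation"]; return R.from_quat([q[1],q[2],q[3],q[0]])
def Rdown(jaw,tilt=0):
    # tool x down, y along jaw (world)
    x=np.array([0,0,-1.]);y=np.array(jaw,float);y[2]=0;y/=np.linalg.norm(y);z=np.cross(x,y)
    return R.from_matrix(np.c_[x,y,z])
def delta(st,target,Rt=None):
    r=tool(st); Rt=Rt or r
    d=(r.inv()*Rt).as_rotvec()
    print("tcp",np.round(st["tcp_pos"],4),"pressframe",np.round(W2P(st["tcp_pos"]),4),"rotvec",np.round(d,3))
    t=np.asarray(target)-st["tcp_pos"]
    print("cm in cur tool",np.round(r.inv().apply(t)*100,2),"cm in final tool",np.round(Rt.inv().apply(t)*100,2))
E
python3 - <<'E'
from h import *
from bench import readout
s=readout.state(); print(np.round(tool(s).as_matrix(),3))
c=np.array([.5352,-.0552,.2])
for j in(RP[:,1],-RP[:,1]): delta(s,c,Rdown(j))
T=pickle.load(open("top0.pkl","rb"))
W=cloud(T).reshape(-1,3);k=W[(np.hypot(W[:,0]-.535,W[:,1]+.057)<.035)&(W[:,2]>.095)]
h=cv2.convexHull(k[:,:2].astype(np.float32))[:,0];print(k.mean(0),h.min(0),h.max(0))
E
```

```text
[[-0.     0.423 -0.906]
 [-0.    -0.906 -0.423]
 [-1.     0.     0.   ]]
tcp [ 0.2644 -0.5663  0.2313] pressframe [-0.3673 -0.4758  0.2313] rotvec [-2.888  0.     0.   ]
cm in cur tool [  3.13 -34.86 -46.16] cm in final tool [ 3.13 45.33 35.93]
tcp [ 0.2644 -0.5663  0.2313] pressframe [-0.3673 -0.4758  0.2313] rotvec [ 0.254  0.    -0.   ]
cm in cur tool [  3.13 -34.86 -46.16] cm in final tool [  3.13 -45.33 -35.93]
[ 0.53284808 -0.05651329  0.10028722] [ 0.5024877  -0.08113583] [ 0.56007797 -0.03238244]
```

Call:
step_arm(motion=[{"travel":[-2.5,0,0],"dr":[0.127,0,0],"hand":100},{"travel":[-2.5,0,0],"dr":[0.127,0,0],"hand":100},{"travel":[0,-3.24,-2.57],"dr":[0,0,0],"hand":100},{"travel":[0,-3.24,-2.57],"dr":[0,0,0],"hand":100},{"travel":[0,-3.24,-2.57],"dr":[0,0,0],"hand":100},{"travel":[0,-3.24,-2.57],"dr":[0,0,0],"hand":100},{"travel":[0,-3.24,-2.57],"dr":[0,0,0],"hand":100},{"travel":[0,-3.24,-2.57],"dr":[0,0,0],"hand":100}])

```text
clock: 2.4
tcp_pos: [0.3813, -0.3457, 0.2815]
orientation: [0.065, 0.704, 0.064, -0.704]
contact_force: [0.7, -0.1, -0.1]
gripper_width: 0.0857
```

```bash
python3 - <<'E'
from h import *
from bench import readout
s=readout.state(); print(np.round(s["joints"],2))
delta(s,[.534,-.056,.2],Rdown(-RP[:,1]))
E
```

```text
[-0.87 -0.06  1.81  0.    1.39  0.52]
tcp [ 0.3813 -0.3457  0.2815] pressframe [-0.2122 -0.2801  0.2815] rotvec [-0.001 -0.    -0.   ]
cm in cur tool [  8.15 -25.72 -20.27] cm in final tool [  8.15 -25.7  -20.29]
```

Call:
step_arm(motion=[{"travel":[0,-3.2,-2.5],"dr":[0,0,0],"hand":100},{"travel":[0,-3.2,-2.5],"dr":[0,0,0],"hand":100},{"travel":[0,-3.2,-2.5],"dr":[0,0,0],"hand":100},{"travel":[0,-3.2,-2.5],"dr":[0,0,0],"hand":100},{"travel":[0,-3.2,-2.5],"dr":[0,0,0],"hand":100},{"travel":[1,-3.2,-2.5],"dr":[0,0,0],"hand":100},{"travel":[3,-3.2,-2.5],"dr":[0,0,0],"hand":100},{"travel":[4,-3.2,-2.5],"dr":[0,0,0],"hand":100}])

```text
clock: 3.2
tcp_pos: [0.5308, -0.0623, 0.208]
orientation: [0.065, 0.706, 0.064, -0.702]
contact_force: [0.9, -0.8, -0.9]
gripper_width: 0.0854
```

```bash
python3 - <<'E'
from h import *
from bench import readout,cams
s=readout.state(); print(np.round(s["joints"],2))
delta(s,[.534,-.056,.046],Rdown(-RP[:,1]))
p=cams.grab_frame("side");cv2.imwrite("pics/side1.png",p["frame"])
E
```

```text
[-0.25  0.04  1.85  0.    1.24  1.14]
tcp [ 0.5308 -0.0623  0.208 ] pressframe [-0.0137 -0.0287  0.208 ] rotvec [ 0.    -0.005 -0.002]
cm in cur tool [16.2  -0.6  -0.35] cm in final tool [16.2  -0.57 -0.43]
```

View pics/side1.png

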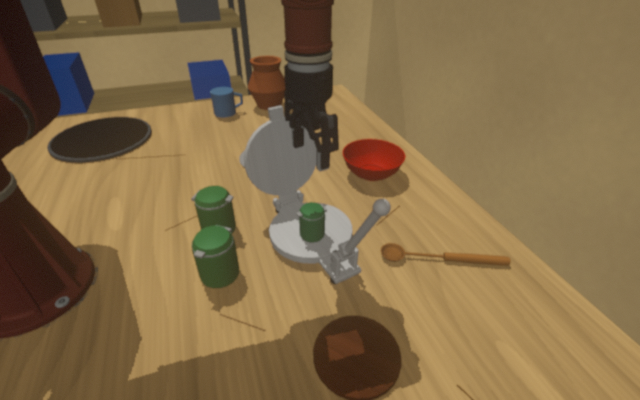

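Call:
step_arm(motion=[{"travel":[2,-0.2,-0.3],"dr":[0,0,0],"hand":100},{"travel":[2,0,0],"dr":[0,0,0],"hand":100},{"travel":[2,0,0],"dr":[0,0,0],"hand":100},{"travel":[1,0,0],"dr":[0,0,0],"hand":100},{"travel":[0,0,0],"dr":[0,0,0],"hand":100},{"travel":[0,0,0],"dr":[0,0,0],"hand":100},{"travel":[0,0,0],"dr":[0,0,0],"hand":100},{"travel":[0,0,0],"dr":[0,0,0],"hand":100}])

```text
clock: 4.05
tcp_pos: [0.5319, -0.0616, 0.1379]
orientation: [0.065, 0.705, 0.064, -0.703]
contact_force: [0.3, -0.2, 0.3]
gripper_width: 0.0854
```

```bash
python3 - <<'E'
from h import *
from bench import readout,cams
s=readout.state()
delta(s,[.534,-.056,.045],Rdown(-RP[:,1]))
p=cams.grab_frame("side");cv2.imwrite("pics/side2.png",cv2.resize(p["frame"][100:300,220:440],None,fx=3,fy=3))
E
```

```text
tcp [ 0.5319 -0.0616  0.1379] pressframe [-0.0124 -0.0282  0.1379] rotvec [-0.    -0.002 -0.001]
cm in cur tool [ 9.29 -0.53 -0.28] cm in final tool [ 9.29 -0.52 -0.31]
```

View pics/side2.png

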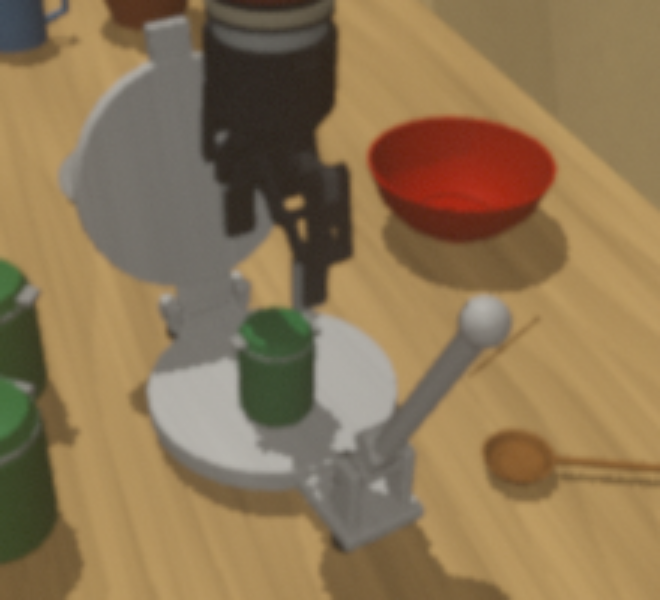

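Call:
step_arm(motion=[{"travel":[0.3,-0.5,-0.3],"dr":[0,0,0],"hand":100},{"travel":[1,0,0],"dr":[0,0,0],"hand":100},{"travel":[2,0,0],"dr":[0,0,0],"hand":100},{"travel":[2,0,0],"dr":[0,0,0],"hand":100},{"travel":[2,0,0],"dr":[0,0,0],"hand":100},{"travel":[1,0,0],"dr":[0,0,0],"hand":100},{"travel":[1,0,0],"dr":[0,0,0],"hand":100},{"travel":[0,0,0],"dr":[0,0,0],"hand":100}])

```text
clock: 4.9
tcp_pos: [0.5318, -0.0555, 0.042]
orientation: [-0.064, -0.703, -0.065, 0.705]
contact_force: [0.0, 0.7, 0.1]
gripper_width: 0.0856
```

```bash
python3 - <<'E'
from h import *
from bench import readout,cams
s=readout.state()
delta(s,[.534,-.056,.045],Rdown(-RP[:,1])); print(s["contact_force"])
p=cams.grab_frame("side");cv2.imwrite("pics/side3.png",cv2.resize(p["frame"][100:300,220:440],None,fx=3,fy=3))
E
```

```text
tcp [ 0.5318 -0.0555  0.042 ] pressframe [-0.0114 -0.0222  0.042 ] rotvec [-0.     0.003  0.001]
cm in cur tool [-0.3   0.09 -0.21] cm in final tool [-0.3   0.09 -0.21]
[0.0101041  0.72194164 0.06606516]
```

View pics/side3.png

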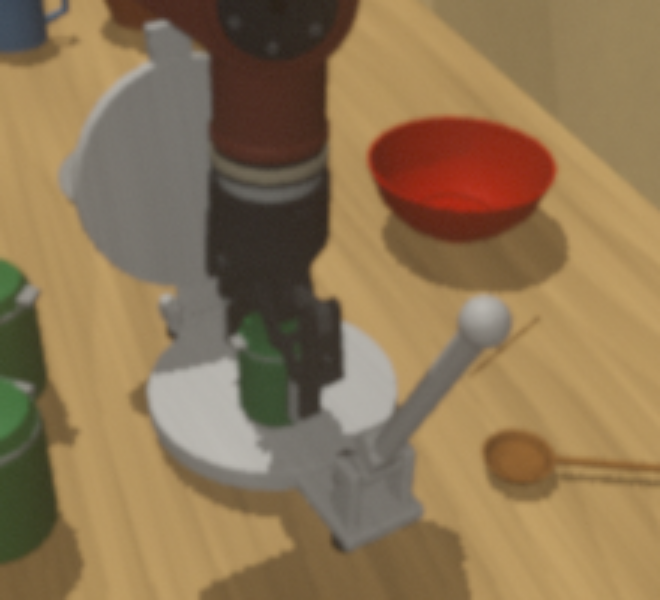

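Call:
step_arm(motion=[{"travel":[-0.3,0.1,-0.2],"dr":[0,0,0],"hand":100},{"travel":[0,0,0],"dr":[0,0,0],"hand":30},{"travel":[0,0,0],"dr":[0,0,0],"hand":30},{"travel":[0,0,0],"dr":[0,0,0],"hand":30},{"travel":[0,0,0],"dr":[0,0,0],"hand":30},{"travel":[0,0,0],"dr":[0,0,0],"hand":30},{"travel":[0,0,0],"dr":[0,0,0],"hand":30},{"travel":[0,0,0],"dr":[0,0,0],"hand":30}], force=40)

```text
clock: 5.75
tcp_pos: [0.5362, -0.0568, 0.0478]
orientation: [0.065, 0.705, 0.064, -0.703]
contact_force: [0.1, -0.1, 6.2]
gripper_width: 0.0529
```

Call:
step_arm(motion=[{"travel":[-0.5,0,0],"dr":[0,0,0],"hand":30},{"travel":[-1,0,0],"dr":[0,0,0],"hand":30},{"travel":[-2,0,0],"dr":[0,0,0],"hand":30},{"travel":[-3.5,0,0],"dr":[0,0,0],"hand":30},{"travel":[-4,0,0],"dr":[0,0,0],"hand":30},{"travel":[-4,0,0],"dr":[0,0,0],"hand":30},{"travel":[-4,0,0],"dr":[0,0,0],"hand":30},{"travel":[-4,0,0],"dr":[0,0,0],"hand":30}])

```text
clock: 6.55
tcp_pos: [0.5342, -0.0562, 0.2779]
orientation: [-0.064, -0.704, -0.065, 0.704]
contact_force: [0.3, -0.7, -2.5]
gripper_width: 0.0531
```

```bash
python3 - <<'E'
from h import *
from bench import readout,cams
s=readout.state();print(np.round(s["joints"],2),s["gripper_width"])
delta(s,[.511,-.336,.285],Rdown(-RP[:,1])); print(s["contact_force"])
p=cams.grab_frame("side");cv2.imwrite("pics/side4.png",p["frame"])
E
```

```text
[-0.24 -0.01  1.77  0.    1.38  1.15] 0.053085537309374965
tcp [ 0.5342 -0.0562  0.2779] pressframe [-0.0092 -0.0233  0.2779] rotvec [-0.     0.001  0.   ]
cm in cur tool [-0.72 27.1   7.37] cm in final tool [-0.71 27.09  7.37]
[ 0.29574092 -0.69531202 -2.49010337]
```

View pics/side4.png

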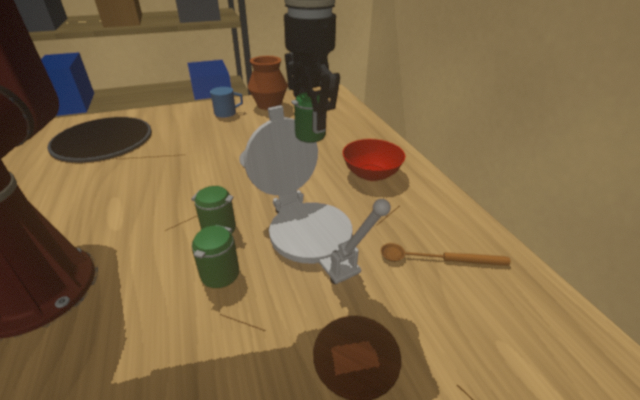

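Call:
step_arm(motion=[{"travel":[-1,2,1.2],"dr":[0,0,0],"hand":30},{"travel":[0,3.5,1.2],"dr":[0,0,0],"hand":30},{"travel":[0,4,1],"dr":[0,0,0],"hand":30},{"travel":[0,4,1],"dr":[0,0,0],"hand":30},{"travel":[0,4,1],"dr":[0,0,0],"hand":30},{"travel":[0,4,1],"dr":[0,0,0],"hand":30},{"travel":[0,3.5,1],"dr":[0,0,0],"hand":30},{"travel":[0,2,0],"dr":[0,0,0],"hand":30}])

```text
clock: 7.4
tcp_pos: [0.5099, -0.338, 0.2855]
orientation: [-0.063, -0.704, -0.064, 0.705]
contact_force: [-0.2, 0.5, -1.7]
gripper_width: 0.0532
```

```bash
python3 - <<'E'
from h import *
from bench import readout,cams
s=readout.state();print(np.round(s["joints"],2),s["gripper_width"])
delta(s,[.511,-.336,.030],Rdown(-RP[:,1])); print(s["contact_force"])
E
```

```text
[-0.7   0.15  1.59 -0.    1.4   0.69] 0.05324692717137703
tcp [ 0.5099 -0.338   0.2855] pressframe [-0.0844 -0.296   0.2855] rotvec [-0.003  0.002  0.   ]
cm in cur tool [25.55 -0.17 -0.2 ] cm in final tool [25.55 -0.18 -0.15]
[-0.18781278  0.45207585 -1.71745157]
```

Call:
step_arm(motion=[{"travel":[1.5,0,0],"dr":[0,0,0],"hand":30},{"travel":[3,0,0],"dr":[0,0,0],"hand":30},{"travel":[4,0,0],"dr":[0,0,0],"hand":30},{"travel":[4,0,0],"dr":[0,0,0],"hand":30},{"travel":[4,0,0],"dr":[0,0,0],"hand":30},{"travel":[3,0,0],"dr":[0,0,0],"hand":30},{"travel":[2,0,0],"dr":[0,0,0],"hand":30},{"travel":[1,0,0],"dr":[0,0,0],"hand":30}])

```text
clock: 8.2
tcp_pos: [0.5089, -0.332, 0.0573]
orientation: [-0.063, -0.702, -0.067, 0.706]
contact_force: [0.3, -0.2, -2.4]
gripper_width: 0.0532
```

```bash
python3 - <<'E'
from h import *
from bench import readout,cams
s=readout.state();print(np.round(s["joints"],2),s["gripper_width"])
delta(s,[.511,-.336,.030],Rdown(-RP[:,1])); print(s["contact_force"])
p=cams.grab_frame("side");cv2.imwrite("pics/side5.png",cv2.resize(p["frame"][200:400,250:470],None,fx=3,fy=3))
W=cloud(p); m=np.zeros((400,640),bool); f=p["frame"].astype(int); m=(f[...,1]>f[...,2]*1.5)&(f[...,1]>f[...,0]*1.3)&(f[...,1]>40)
w=W[m]; w=w[w[:,1]<-.25]; print(len(w),np.percentile(w[:,2],[1,5,50,95,99]))
E
```

```text
[-0.69  0.38  1.76  0.    1.01  0.69] 0.05320725011121202
tcp [ 0.5089 -0.332   0.0573] pressframe [-0.0843 -0.2899  0.0573] rotvec [0.001 0.005 0.006]
cm in cur tool [ 2.73  0.45 -0.15] cm in final tool [ 2.73  0.43 -0.14]
[ 0.25120843 -0.23282783 -2.37373154]
57 [0.10636819 0.10719053 0.11140042 0.11336306 0.11382212]
```

View pics/side5.png

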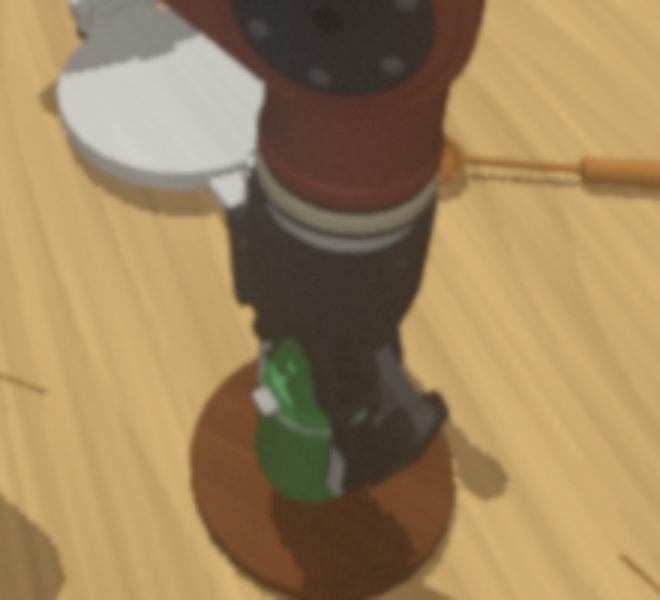

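Call:
step_arm(motion=[{"travel":[0.7,0.4,-0.1],"dr":[0,0,0],"hand":30},{"travel":[0.6,0,0],"dr":[0,0,0],"hand":30},{"travel":[0.5,0,0],"dr":[0,0,0],"hand":30},{"travel":[0.3,0,0],"dr":[0,0,0],"hand":30},{"travel":[0.2,0,0],"dr":[0,0,0],"hand":30},{"travel":[0,0,0],"dr":[0,0,0],"hand":30},{"travel":[0,0,0],"dr":[0,0,0],"hand":30},{"travel":[0,0,0],"dr":[0,0,0],"hand":30}])

```text
clock: 9.05
tcp_pos: [0.5134, -0.3394, 0.0389]
orientation: [0.065, 0.704, 0.064, -0.704]
contact_force: [-0.1, -1.4, -1.5]
gripper_width: 0.0529
```

Call:
step_arm(motion=[{"travel":[0.2,0,0],"dr":[0,0,0],"hand":30},{"travel":[0.1,0,0],"dr":[0,0,0],"hand":30},{"travel":[0.1,0,0],"dr":[0,0,0],"hand":30},{"travel":[0.1,0,0],"dr":[0,0,0],"hand":30},{"travel":[0.1,0,0],"dr":[0,0,0],"hand":30},{"travel":[0,0,0],"dr":[0,0,0],"hand":30},{"travel":[0,0,0],"dr":[0,0,0],"hand":30},{"travel":[0,0,0],"dr":[0,0,0],"hand":30}])

```text
clock: 9.85
tcp_pos: [0.5132, -0.3392, 0.0326]
orientation: [0.065, 0.704, 0.064, -0.704]
contact_force: [0.3, -0.4, -2.4]
gripper_width: 0.0532
```

Call:
step_arm(motion=[{"travel":[0.1,0,0],"dr":[0,0,0],"hand":30},{"travel":[0,0,0],"dr":[0,0,0],"hand":30},{"travel":[0.1,0,0],"dr":[0,0,0],"hand":30},{"travel":[0,0,0],"dr":[0,0,0],"hand":30},{"travel":[0,0,0],"dr":[0,0,0],"hand":30},{"travel":[0,0,0],"dr":[0,0,0],"hand":30},{"travel":[0,0,0],"dr":[0,0,0],"hand":30},{"travel":[0,0,0],"dr":[0,0,0],"hand":30}])

```text
clock: 10.65
tcp_pos: [0.5132, -0.3392, 0.0305]
orientation: [0.065, 0.704, 0.065, -0.704]
contact_force: [-0.3, -0.2, -1.6]
gripper_width: 0.0532
```

Call:
step_arm(motion=[{"travel":[0.05,0,0],"dr":[0,0,0],"hand":30},{"travel":[0.05,0,0],"dr":[0,0,0],"hand":30},{"travel":[0.05,0,0],"dr":[0,0,0],"hand":30},{"travel":[0.05,0,0],"dr":[0,0,0],"hand":30},{"travel":[0,0,0],"dr":[0,0,0],"hand":30},{"travel":[0,0,0],"dr":[0,0,0],"hand":30},{"travel":[0,0,0],"dr":[0,0,0],"hand":30},{"travel":[0,0,0],"dr":[0,0,0],"hand":30}])

```text
clock: 11.45
tcp_pos: [0.5132, -0.3392, 0.0298]
orientation: [-0.065, -0.704, -0.065, 0.704]
contact_force: [-2.4, 1.6, 6.9]
gripper_width: 0.0531
```

```bash
python3 - <<'E'
from h import *
from bench import readout,cams
s=readout.state();print(s["contact_force"],s["tcp_pos"])
p=cams.grab_frame("side");cv2.imwrite("pics/side6.png",cv2.resize(p["frame"][250:400,280:440],None,fx=4,fy=4))
E
```

```text
[-2.3648128   1.55225451  6.86303532] [ 0.51321173 -0.33923886  0.02979203]
```

View pics/side6.png

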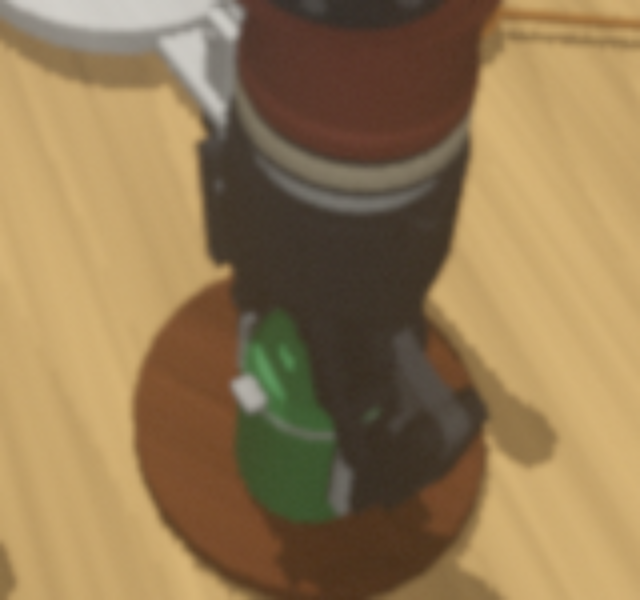

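Call:
step_arm(motion=[{"travel":[0,0,0],"dr":[0,0,0],"hand":66},{"travel":[0,0,0],"dr":[0,0,0],"hand":72},{"travel":[0,0,0],"dr":[0,0,0],"hand":85},{"travel":[0,0,0],"dr":[0,0,0],"hand":100},{"travel":[0,0,0],"dr":[0,0,0],"hand":100},{"travel":[-0.5,0,0],"dr":[0,0,0],"hand":100},{"travel":[-1,0,0],"dr":[0,0,0],"hand":100},{"travel":[-2,0,0],"dr":[0,0,0],"hand":100}])

```text
clock: 12.3
tcp_pos: [0.512, -0.3383, 0.0628]
orientation: [-0.064, -0.703, -0.065, 0.705]
contact_force: [-0.1, 0.0, -0.1]
gripper_width: 0.0851
```

Call:
step_arm(motion=[{"travel":[-3,0,0],"dr":[0,0,0],"hand":100},{"travel":[-4,0,0],"dr":[0,0,0],"hand":100},{"travel":[-4,0,0],"dr":[0,0,0],"hand":100},{"travel":[-4,0,0],"dr":[0,0,0],"hand":100},{"travel":[-4,0,0],"dr":[0,0,0],"hand":0},{"travel":[-4,0,0],"dr":[0,0,0],"hand":0},{"travel":[-4,0,0],"dr":[0,0,0],"hand":0},{"travel":[-2,0,0],"dr":[0,0,0],"hand":0}])

```text
clock: 13.1
tcp_pos: [0.5142, -0.34, 0.3602]
orientation: [0.067, 0.706, 0.062, -0.702]
contact_force: [0.4, 0.5, 0.8]
gripper_width: 0.0282
```

```bash
python3 - <<'E'
from h import *
from bench import readout,cams
s=readout.state();print(np.round(s["joints"],2),s["gripper_width"])
th=1.77
r=.200
t=P2W([0,.105+.06,.0]);t[2]=.36
for j in (RP[:,0],-RP[:,0],-RP[:,1]): delta(s,t,Rdown(j))
p=cams.grab_frame("side");cv2.imwrite("pics/side7.png",p["frame"])
p=cams.grab_frame("top");cv2.imwrite("pics/top7.png",p["frame"])
E
```

```text
[-0.7   0.12  1.49  0.    1.53  0.69] 0.02818815810090595
tcp [ 0.5142 -0.34    0.3602] pressframe [-0.0805 -0.2987  0.3602] rotvec [-1.571e+00  1.000e-03 -1.000e-02]
cm in cur tool [ -0.25 -46.37  -8.04] cm in final tool [ 2.000e-02  8.050e+00 -4.637e+01]
tcp [ 0.5142 -0.34    0.3602] pressframe [-0.0805 -0.2987  0.3602] rotvec [ 1.571e+00 -1.000e-02 -1.000e-03]
cm in cur tool [ -0.25 -46.37  -8.04] cm in final tool [ 2.000e-02 -8.050e+00  4.637e+01]
tcp [ 0.5142 -0.34    0.3602] pressframe [-0.0805 -0.2987  0.3602] rotvec [-0.    -0.006 -0.007]
cm in cur tool [ -0.25 -46.37  -8.04] cm in final tool [ 2.000e-02 -4.637e+01 -8.050e+00]
```

View pics/side7.png

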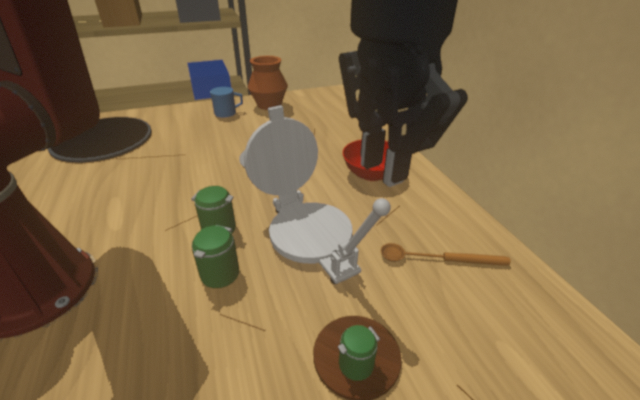

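View pics/top7.png

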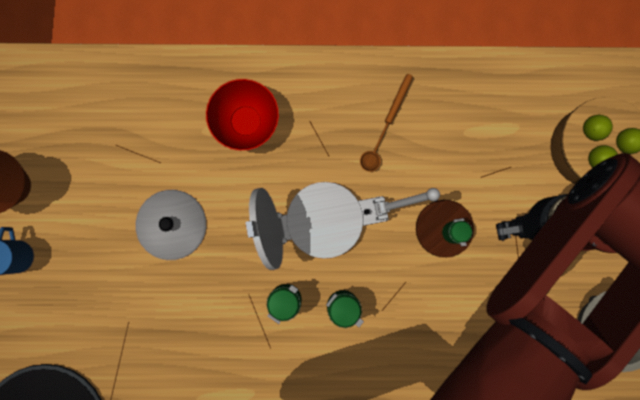

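Call:
step_arm(motion=[{"travel":[0,0,0],"dr":[-0.145,0,0],"hand":0},{"travel":[0,0,0],"dr":[-0.145,0,0],"hand":0},{"travel":[0,0,0],"dr":[-0.145,0,0],"hand":0},{"travel":[0,0,0],"dr":[-0.145,0,0],"hand":0},{"travel":[0,0,0],"dr":[-0.145,0,0],"hand":0},{"travel":[0,0,0],"dr":[-0.145,0,0],"hand":0},{"travel":[0,0,0],"dr":[-0.145,0,0],"hand":0},{"travel":[0,0,0],"dr":[-0.145,0,0],"hand":0}])

```text
clock: 14.0
tcp_pos: [0.5124, -0.3385, 0.3512]
orientation: [-0.44, -0.552, -0.443, 0.553]
contact_force: [-0.1, -0.6, 0.4]
gripper_width: -0.0
```

Call:
step_arm(motion=[{"travel":[0,0,0],"dr":[-0.137,0,0],"hand":0},{"travel":[0,0,0],"dr":[-0.137,0,0],"hand":0},{"travel":[0,0,0],"dr":[-0.137,0,0],"hand":0},{"travel":[0,0.5,-3],"dr":[0,0,0],"hand":0},{"travel":[0,0.7,-4.3],"dr":[0,0,0],"hand":0},{"travel":[0,0.7,-4.3],"dr":[0,0,0],"hand":0},{"travel":[0,0.7,-4.3],"dr":[0,0,0],"hand":0},{"travel":[0,0.7,-4.3],"dr":[0,0,0],"hand":0}])

```text
clock: 14.8
tcp_pos: [0.5076, -0.1326, 0.3514]
orientation: [0.542, 0.452, 0.545, -0.453]
contact_force: [0.7, 0.1, -0.6]
gripper_width: -0.0001
```

```bash
python3 - <<'E'
from h import *
from bench import readout,cams
s=readout.state();print(np.round(s["joints"],2),s["gripper_width"])
t=P2W([0,.2,.36])
delta(s,t,Rdown(RP[:,0]))
E
```

```text
[-0.39 -0.07  1.7   0.    1.52 -0.57] -5.978980822687109e-05
tcp [ 0.5076 -0.1326  0.3514] pressframe [-0.0492 -0.0936  0.3514] rotvec [-0.001 -0.002  0.002]
cm in cur tool [ -0.82   4.91 -29.36] cm in final tool [ -0.86   4.92 -29.36]
```

Call:
step_arm(motion=[{"travel":[0,0.7,-4.2],"dr":[0,0,0],"hand":0},{"travel":[0,0.7,-4.2],"dr":[0,0,0],"hand":0},{"travel":[0,0.7,-4.2],"dr":[0,0,0],"hand":0},{"travel":[0,0.7,-4.2],"dr":[0,0,0],"hand":0},{"travel":[0,0.7,-4.2],"dr":[0,0,0],"hand":0},{"travel":[0,0.7,-4],"dr":[0,0,0],"hand":0},{"travel":[0,0.5,-3],"dr":[0,0,0],"hand":0},{"travel":[0,0,-1],"dr":[0,0,0],"hand":0}])

```text
clock: 15.6
tcp_pos: [0.5009, 0.1617, 0.3515]
orientation: [0.543, 0.451, 0.545, -0.452]
contact_force: [0.0, -0.6, -0.0]
gripper_width: 0.0002
```

```bash
python3 - <<'E'
from h import *
from bench import readout,cams
s=readout.state();print(np.round(s["joints"],2),s["gripper_width"])
t=P2W([0,.2,.225])
delta(s,t,Rdown(RP[:,0]))
p=cams.grab_frame("side");cv2.imwrite("pics/side8.png",p["frame"])
E
```

```text
[ 0.18 -0.07  1.69  0.    1.52 -0.01] 0.00021669145518271748
tcp [0.5009 0.1617 0.3515] pressframe [-0.0023  0.197   0.3515] rotvec [ 0.004 -0.001  0.003]
cm in cur tool [12.65  0.27 -0.29] cm in final tool [12.65  0.23 -0.3 ]
```

View pics/side8.png

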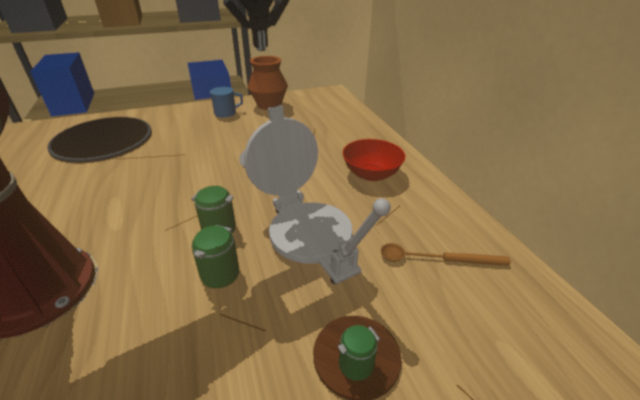

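Call:
step_arm(motion=[{"travel":[1.5,0.2,0],"dr":[0,0,0],"hand":0},{"travel":[2.5,0,0],"dr":[0,0,0],"hand":0},{"travel":[3,0,0],"dr":[0,0,0],"hand":0},{"travel":[3,0,0],"dr":[0,0,0],"hand":0},{"travel":[2.3,0,0],"dr":[0,0,0],"hand":0},{"travel":[0,0,0.5],"dr":[0,0,0],"hand":0},{"travel":[0,0,0.5],"dr":[0,0,0],"hand":0},{"travel":[0,0,0.3],"dr":[0,0,0],"hand":0}])

```text
clock: 16.45
tcp_pos: [0.5079, 0.1455, 0.2319]
orientation: [0.544, 0.453, 0.543, -0.452]
contact_force: [-0.0, 0.5, 0.0]
gripper_width: -0.0001
```

```bash
python3 - <<'E'
from h import *
from bench import readout,cams
s=readout.state();print(np.round(s["joints"],2),s["contact_force"])
t=P2W([0,.168,.225])
delta(s,t,Rdown(RP[:,0]))
p=cams.grab_frame("side");cv2.imwrite("pics/side9.png",cv2.resize(p["frame"][0:230,180:430],None,fx=2.5,fy=2.5))
p=cams.grab_frame("top");cv2.imwrite("pics/top9.png",cv2.resize(p["frame"][130:330,150:450],None,fx=2.5,fy=2.5))
E
```

```text
[ 0.15  0.01  1.84 -0.    1.29 -0.03] [-0.03175539  0.54626046  0.00855458]
tcp [0.5079 0.1455 0.2319] pressframe [0.0016 0.1798 0.2319] rotvec [-0.002  0.001 -0.003]
cm in cur tool [ 0.69 -0.16  1.18] cm in final tool [ 0.69 -0.16  1.18]
```

View pics/side9.png

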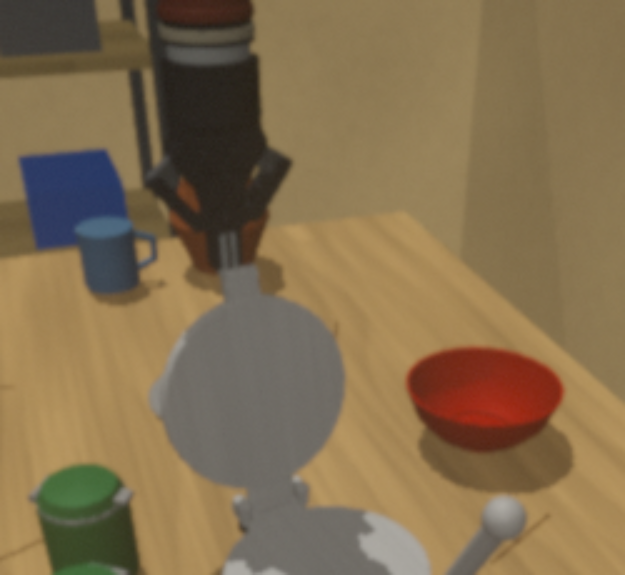

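View pics/top9.png

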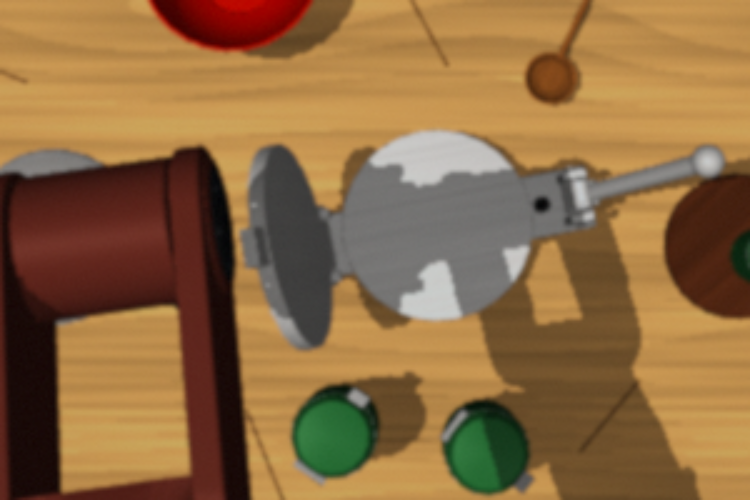

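```bash
python3 - <<'E'
import numpy as np
for th in [1.5,1.4,1.3,1.2,1.1,1.0,.9,.8,.7,.6,.5,.4,.3,.2,.1,.04]:
    r=.16+.03*(th-.04)/1.46
    print(th, np.round([.105-r*np.cos(th)+.0085*np.sin(th)+.011, .036+r*np.sin(th)+.0085*np.cos(th)],4))
E
```

```text
1.5 [0.111  0.2261]
1.4 [0.0924 0.2227]
1.3 [0.0745 0.2174]
1.2 [0.0573 0.2104]
1.1 [0.0411 0.2019]
1.0 [0.026  0.1918]
0.9 [0.0122 0.1805]
0.8 [-0.0003  0.1679]
0.7 [-0.0113  0.1543]
0.6 [-0.0208  0.1399]
0.5 [-0.0286  0.1247]
0.4 [-0.0349  0.109 ]
0.3 [-0.0394  0.093 ]
0.2 [-0.0423  0.0768]
0.1 [-0.0436  0.0606]
0.04 [-0.0435  0.0509]
```

Call:
step_arm(motion=[{"travel":[0.3,-0.1,0.5],"dr":[0,0,0],"hand":0},{"travel":[0,0,0.8],"dr":[0,0,0],"hand":0},{"travel":[0,0,0.8],"dr":[0,0,0],"hand":0},{"travel":[0,0,0.8],"dr":[0,0,0],"hand":0},{"travel":[0,0,0.8],"dr":[0,0,0],"hand":0},{"travel":[0,0,0.8],"dr":[0,0,0],"hand":0},{"travel":[0,0,0.8],"dr":[0,0,0],"hand":0},{"travel":[0,0,0.8],"dr":[0,0,0],"hand":0}])

```text
clock: 17.35
tcp_pos: [0.5171, 0.086, 0.2276]
orientation: [0.544, 0.452, 0.543, -0.452]
contact_force: [0.8, 3.3, 1.7]
gripper_width: 0.0001
```

```bash
python3 - <<'E'
from h import *
from bench import readout,cams
s=readout.state();print(np.round(s["contact_force"],1))
delta(s,P2W([0,.111,.225]),Rdown(RP[:,0]))
p=cams.grab_frame("side");cv2.imwrite("pics/side10.png",cv2.resize(p["frame"][0:230,180:430],None,fx=2.5,fy=2.5))
E
```

```text
[0.8 3.3 1.7]
tcp [0.5171 0.086  0.2276] pressframe [-2.000e-04  1.196e-01  2.276e-01] rotvec [-0.    -0.    -0.001]
cm in cur tool [0.26 0.02 0.86] cm in final tool [0.26 0.02 0.86]
```

View pics/side10.png

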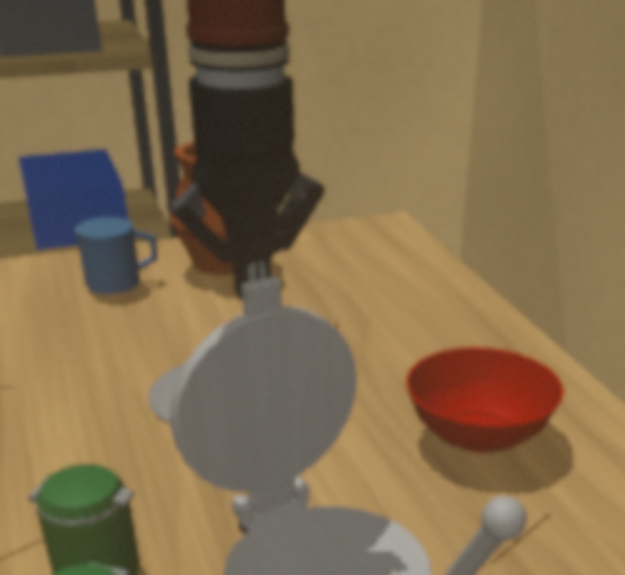

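Call:
step_arm(motion=[{"travel":[0.1,0,0.5],"dr":[0,0,0],"hand":0},{"travel":[0.1,0,0.5],"dr":[0,0,0],"hand":0},{"travel":[0.17,0,0.93],"dr":[0,0,0],"hand":0},{"travel":[0.17,0,0.93],"dr":[0,0,0],"hand":0},{"travel":[0.26,0,0.9],"dr":[0,0,0],"hand":0},{"travel":[0.26,0,0.9],"dr":[0,0,0],"hand":0},{"travel":[0.35,0,0.86],"dr":[0,0,0],"hand":0},{"travel":[0.35,0,0.86],"dr":[0,0,0],"hand":0}])

```text
clock: 18.2
tcp_pos: [0.5285, 0.0228, 0.2095]
orientation: [0.544, 0.452, 0.543, -0.452]
contact_force: [0.4, 1.8, 2.3]
gripper_width: 0.0001
```

```bash
python3 - <<'E'
from h import *
from bench import readout,cams
s=readout.state();print(np.round(s["contact_force"],1))
delta(s,P2W([0,.0573,.2104]),Rdown(RP[:,0]))
p=cams.grab_frame("side");cv2.imwrite("pics/side11.png",cv2.resize(p["frame"][0:230,180:430],None,fx=2.5,fy=2.5))
E
```

```text
[0.4 1.8 2.3]
tcp [0.5285 0.0228 0.2095] pressframe [-0.0005  0.0554  0.2095] rotvec [-0.  0.  0.]
cm in cur tool [-0.09  0.04 -0.19] cm in final tool [-0.09  0.05 -0.19]
```

View pics/side11.png

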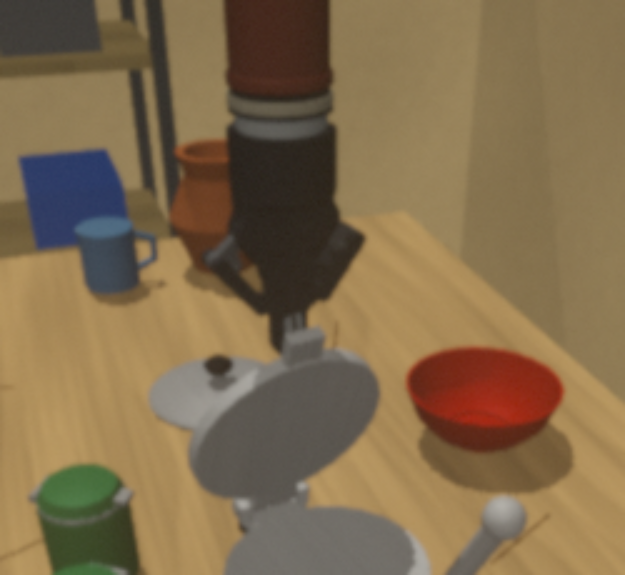

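Call:
step_arm(motion=[{"travel":[0.4,0,0.75],"dr":[0,0,0],"hand":0},{"travel":[0.4,0,0.75],"dr":[0,0,0],"hand":0},{"travel":[0.5,0,0.72],"dr":[0,0,0],"hand":0},{"travel":[0.5,0,0.72],"dr":[0,0,0],"hand":0},{"travel":[0.57,0,0.69],"dr":[0,0,0],"hand":0},{"travel":[0.57,0,0.69],"dr":[0,0,0],"hand":0},{"travel":[0.63,0,0.62],"dr":[0,0,0],"hand":0},{"travel":[0.63,0,0.62],"dr":[0,0,0],"hand":0}])

```text
clock: 19.05
tcp_pos: [0.5385, -0.0314, 0.1672]
orientation: [0.544, 0.452, 0.544, -0.452]
contact_force: [-0.2, 1.1, 1.8]
gripper_width: 0.0002
```

Call:
step_arm(motion=[{"travel":[0.68,0,0.55],"dr":[0,0,0],"hand":0},{"travel":[0.68,0,0.55],"dr":[0,0,0],"hand":0},{"travel":[0.72,0,0.48],"dr":[0,0,0],"hand":0},{"travel":[0.72,0,0.48],"dr":[0,0,0],"hand":0},{"travel":[0.76,0,0.39],"dr":[0,0,0],"hand":0},{"travel":[0.76,0,0.39],"dr":[0,0,0],"hand":0},{"travel":[0.78,0,0.31],"dr":[0,0,0],"hand":0},{"travel":[0.78,0,0.31],"dr":[0,0,0],"hand":0}])

```text
clock: 19.85
tcp_pos: [0.5447, -0.0651, 0.1083]
orientation: [0.544, 0.452, 0.544, -0.452]
contact_force: [0.0, -0.8, 0.3]
gripper_width: 0.0
```

```bash
python3 - <<'E'
from h import *
from bench import readout,cams
s=readout.state();print(np.round(s["contact_force"],1))
delta(s,P2W([0,-.0349,.109]),Rdown(RP[:,0]))
p=cams.grab_frame("side");cv2.imwrite("pics/side12.png",cv2.resize(p["frame"][100:330,180:430],None,fx=2.5,fy=2.5))
E
```

```text
[ 0.  -0.8  0.3]
tcp [ 0.5447 -0.0651  0.1083] pressframe [-0.0005 -0.034   0.1083] rotvec [ 0. -0.  0.]
cm in cur tool [-0.07  0.05  0.09] cm in final tool [-0.07  0.05  0.09]
```

View pics/side12.png

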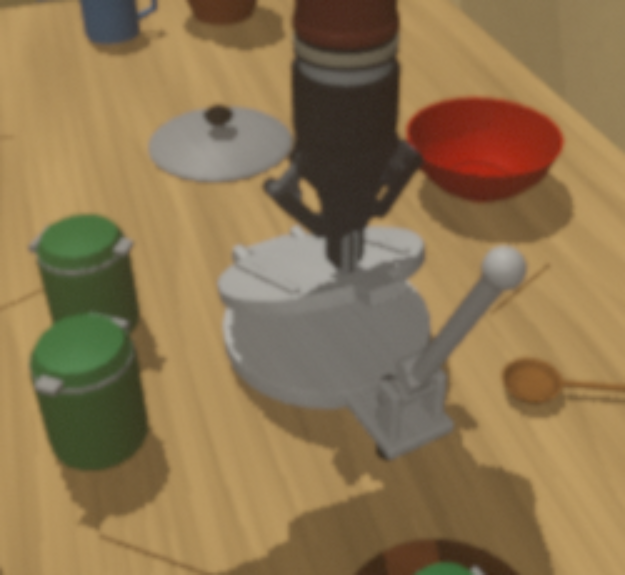

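Call:
step_arm(motion=[{"travel":[0.7,0,0.2],"dr":[0,0,0],"hand":0},{"travel":[0.7,0,0.2],"dr":[0,0,0],"hand":0},{"travel":[0.7,0,0.15],"dr":[0,0,0],"hand":0},{"travel":[0.6,0,0.1],"dr":[0,0,0],"hand":0},{"travel":[0.5,0,0.1],"dr":[0,0,0],"hand":0},{"travel":[0.5,0,0],"dr":[0,0,0],"hand":0},{"travel":[0.4,0,0],"dr":[0,0,0],"hand":0},{"travel":[0.4,0,0],"dr":[0,0,0],"hand":0}])

```text
clock: 20.7
tcp_pos: [0.5461, -0.0722, 0.0638]
orientation: [0.544, 0.452, 0.544, -0.452]
contact_force: [-0.8, -1.3, 1.1]
gripper_width: 0.0003
```

Call:
step_arm(motion=[{"travel":[0.3,0,0],"dr":[0,0,0],"hand":0},{"travel":[0.3,0,0],"dr":[0,0,0],"hand":0},{"travel":[0.3,0,0],"dr":[0,0,0],"hand":0},{"travel":[0.2,0,0],"dr":[0,0,0],"hand":0},{"travel":[0,0,0],"dr":[0,0,0],"hand":0},{"travel":[0,0,0],"dr":[0,0,0],"hand":0},{"travel":[0,0,0],"dr":[0,0,0],"hand":0},{"travel":[0,0,0],"dr":[0,0,0],"hand":0}])

```text
clock: 21.5
tcp_pos: [0.5461, -0.0721, 0.0531]
orientation: [0.544, 0.452, 0.544, -0.452]
contact_force: [-0.3, -0.7, -0.1]
gripper_width: 0.0
```

```bash
python3 - <<'E'
from h import *
from bench import readout,cams
s=readout.state();print(np.round(s["contact_force"],1))
delta(s,P2W([0,-.0435,.0509]),Rdown(RP[:,0]))
p=cams.grab_frame("side");cv2.imwrite("pics/side13.png",cv2.resize(p["frame"][100:330,180:430],None,fx=2.5,fy=2.5))
W=cloud(p).reshape(-1,3); q=W2P(W)
m=(abs(abs(q[:,0])-.02)<.04)&(q[:,1]>-.07)&(q[:,1]<.08)&(q[:,2]>.035)&(q[:,2]<.08); k=q[m]
A=np.c_[k[:,1],np.ones(len(k))]; 
for _ in range(4):
    c=np.linalg.lstsq(A,k[:,2],rcond=None)[0]; r=k[:,2]-A@c; g=abs(r)<max(2*r.std(),.001); k=k[g];A=A[g]
print("slope",c,len(k))
E
```

```text
[-0.3 -0.7 -0.1]
tcp [ 0.5461 -0.0721  0.0531] pressframe [-0.0004 -0.0412  0.0531] rotvec [ 0. -0. -0.]
cm in cur tool [0.22 0.04 0.23] cm in final tool [0.22 0.04 0.23]
slope [-0.05243096  0.05215666] 1299
```

View pics/side13.png

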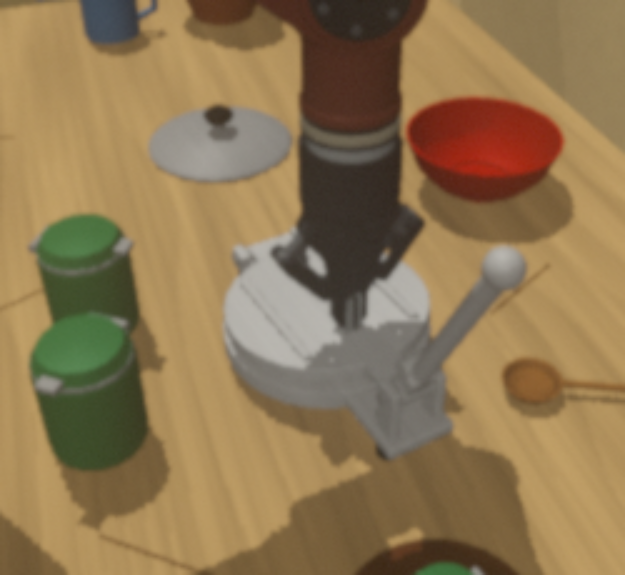

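Call:
step_arm(motion=[{"travel":[0.1,0,0],"dr":[0,0,0],"hand":0},{"travel":[0.1,0,0],"dr":[0,0,0],"hand":0},{"travel":[0.1,0,0],"dr":[0,0,0],"hand":0},{"travel":[0,0,0],"dr":[0,0,0],"hand":0},{"travel":[0,0,0],"dr":[0,0,0],"hand":0},{"travel":[0,0,0],"dr":[0,0,0],"hand":0},{"travel":[0,0,0],"dr":[0,0,0],"hand":0},{"travel":[0,0,0],"dr":[0,0,0],"hand":0}])

```text
clock: 22.35
tcp_pos: [0.5464, -0.0724, 0.0504]
orientation: [0.544, 0.452, 0.543, -0.452]
contact_force: [-1.1, -0.9, 3.7]
gripper_width: -0.0004
```

Call:
step_arm(motion=[{"travel":[-1,0,0],"dr":[0,0,0],"hand":0},{"travel":[-2,0,0],"dr":[0,0,0],"hand":0},{"travel":[-4,0,0],"dr":[0,0,0],"hand":0},{"travel":[-4,0,0],"dr":[0,0,0],"hand":0},{"travel":[-4,0,0],"dr":[0,0,0],"hand":0},{"travel":[-4,0,0],"dr":[0,0,0],"hand":0},{"travel":[-4,0,0],"dr":[0,0,0],"hand":0},{"travel":[-4,0,0],"dr":[0,0,0],"hand":0}])

```text
clock: 23.15
tcp_pos: [0.5455, -0.0717, 0.3216]
orientation: [0.543, 0.452, 0.544, -0.452]
contact_force: [-0.0, -0.7, -0.9]
gripper_width: -0.0002
```

Call:
step_arm(motion=[{"travel":[0,0,2],"dr":[0,0,0],"hand":0},{"travel":[0,0,3],"dr":[0,0,0],"hand":0},{"travel":[0,0,4],"dr":[0,0,0],"hand":0},{"travel":[0,0,4],"dr":[0,0,0],"hand":0},{"travel":[0,0,4],"dr":[0,0,0],"hand":0},{"travel":[0,0,4],"dr":[0,0,0],"hand":0},{"travel":[0,0,3],"dr":[0,0,0],"hand":0},{"travel":[0,0,1],"dr":[0,0,0],"hand":0}])

```text
clock: 23.95
tcp_pos: [0.5912, -0.3207, 0.319]
orientation: [0.543, 0.453, 0.543, -0.453]
contact_force: [0.5, 0.1, 0.6]
gripper_width: 0.0
```

```bash
python3 - <<'E'
from h import *
from bench import readout,cams
s=readout.state();print(np.round(s["contact_force"],1),np.round(s["joints"],2))
p=cams.grab_frame("side");cv2.imwrite("pics/side14.png",p["frame"])
q=W2P(cloud(p).reshape(-1,3)); pt=cams.grab_frame("top");cv2.imwrite("pics/top14.png",pt["frame"])
q2=W2P(cloud(pt).reshape(-1,3))
for n,Q in(("s",q),("t",q2)):
    k=Q[(abs(Q[:,0])<.04)&(Q[:,1]<-.19)&(Q[:,1]>-.24)&(Q[:,2]>.21)&(Q[:,2]<.25)]
    from scipy.optimize import least_squares
    if len(k)>10: print(n,len(k),least_squares(lambda c:np.linalg.norm(k-c,axis=1)-.013,k.mean(0),loss="soft_l1",f_scale=.002).x)
    k=Q[(abs(Q[:,0])<.03)&(Q[:,1]>-.07)&(Q[:,1]<.08)&(Q[:,2]>.035)&(Q[:,2]<.08)]
    A=np.c_[k[:,1],np.ones(len(k))]
    for _ in range(4):
        c=np.linalg.lstsq(A,k[:,2],rcond=None)[0]; r=k[:,2]-A@c; g=abs(r)<max(2*r.std(),.001); k=k[g];A=A[g]
    print("slope",c,len(k))
delta(s,P2W([0,-.275,.207]),Rdown(RP[:,0]))
E
```

```text
[0.5 0.1 0.6] [-0.6   0.26  1.39 -0.    1.49 -0.78]
s 295 [ 0.00316416 -0.21088664  0.22913188]
slope [-0.03889697  0.05074481] 1074
t 174 [ 0.00233883 -0.21066405  0.22733857]
slope [-0.0400983  0.0487478] 1483
tcp [ 0.5912 -0.3207  0.319 ] pressframe [-0.0013 -0.2937  0.319 ] rotvec [-0.003 -0.001  0.001]
cm in cur tool [11.2   0.13 -1.87] cm in final tool [11.2   0.13 -1.87]
```

View pics/side14.png

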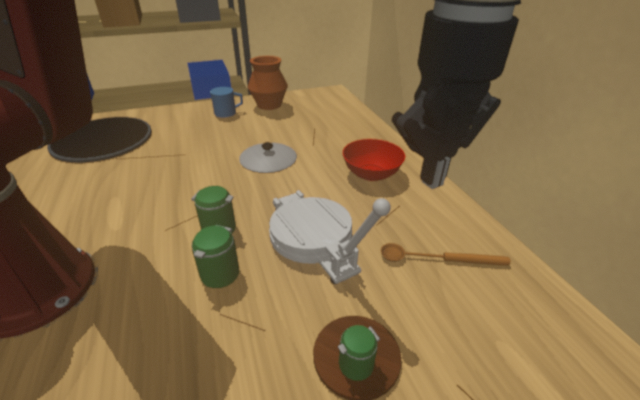

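Call:
step_arm(motion=[{"travel":[1,0.3,0],"dr":[0,0,0],"hand":0},{"travel":[2,0,0],"dr":[0,0,0],"hand":0},{"travel":[3,0,0],"dr":[0,0,0],"hand":0},{"travel":[3,0,0],"dr":[0,0,0],"hand":0},{"travel":[2,0,0],"dr":[0,0,0],"hand":0},{"travel":[0,0,-1],"dr":[0,0,0],"hand":0},{"travel":[0,0,-1.5],"dr":[0,0,0],"hand":0},{"travel":[0,0,-1.5],"dr":[0,0,0],"hand":0}])

```text
clock: 24.85
tcp_pos: [0.5881, -0.2764, 0.2121]
orientation: [0.545, 0.452, 0.543, -0.452]
contact_force: [-0.0, -0.6, 0.2]
gripper_width: 0.0001
```

```bash
python3 - <<'E'
from h import *
from bench import readout,cams
s=readout.state();print(np.round(s["contact_force"],1),np.round(s["joints"],2))
p=cams.grab_frame("side");cv2.imwrite("pics/side15.png",cv2.resize(p["frame"][100:300,250:500],None,fx=3,fy=3))
delta(s,P2W([0.0025,-.237,.207]),Rdown(RP[:,0]))
E
```

```text
[-0.  -0.6  0.2] [-0.55  0.28  1.57  0.    1.29 -0.73]
tcp [ 0.5881 -0.2764  0.2121] pressframe [ 0.0037 -0.2496  0.2121] rotvec [ 0.001  0.001 -0.002]
cm in cur tool [ 0.51 -0.12 -1.26] cm in final tool [ 0.51 -0.12 -1.26]
```

View pics/side15.png

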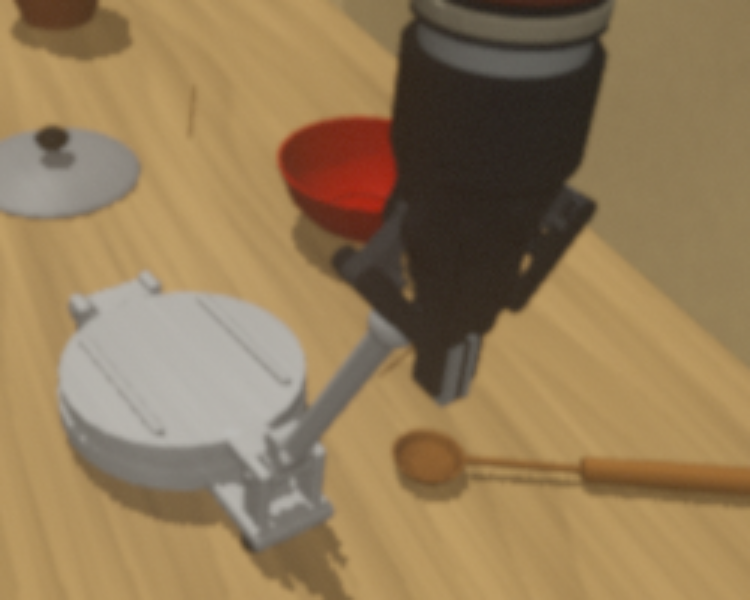

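Call:
step_arm(motion=[{"travel":[0,-0.1,-0.6],"dr":[0,0,0],"hand":0},{"travel":[0,0,-0.7],"dr":[0,0,0],"hand":0},{"travel":[-0.2,0,-0.8],"dr":[0,0,0],"hand":0},{"travel":[-0.3,0,-1],"dr":[0,0,0],"hand":0},{"travel":[-0.2,0,-1],"dr":[0,0,0],"hand":0},{"travel":[-0.2,0,-1],"dr":[0,0,0],"hand":0},{"travel":[-0.1,0,-1],"dr":[0,0,0],"hand":0},{"travel":[-0.1,0,-1],"dr":[0,0,0],"hand":0}])

```text
clock: 25.7
tcp_pos: [0.5735, -0.2082, 0.2217]
orientation: [0.544, 0.452, 0.543, -0.452]
contact_force: [1.0, -3.3, 2.9]
gripper_width: 0.0001
```

```bash
python3 - <<'E'
from h import *
from bench import readout,cams
s=readout.state();print(np.round(s["contact_force"],1),np.round(s["joints"],2))
p=cams.grab_frame("side");cv2.imwrite("pics/side16.png",cv2.resize(p["frame"][100:300,250:500],None,fx=3,fy=3))
delta(s,P2W([0.0025,-.154,.227]),Rdown(RP[:,0]))
E
```

```text
[ 1.  -3.3  2.9] [-0.46  0.19  1.66 -0.    1.29 -0.65]
tcp [ 0.5735 -0.2082  0.2217] pressframe [ 0.0018 -0.1799  0.2217] rotvec [-0.     0.001 -0.001]
cm in cur tool [-0.53  0.07 -2.59] cm in final tool [-0.53  0.07 -2.59]
```

View pics/side16.png

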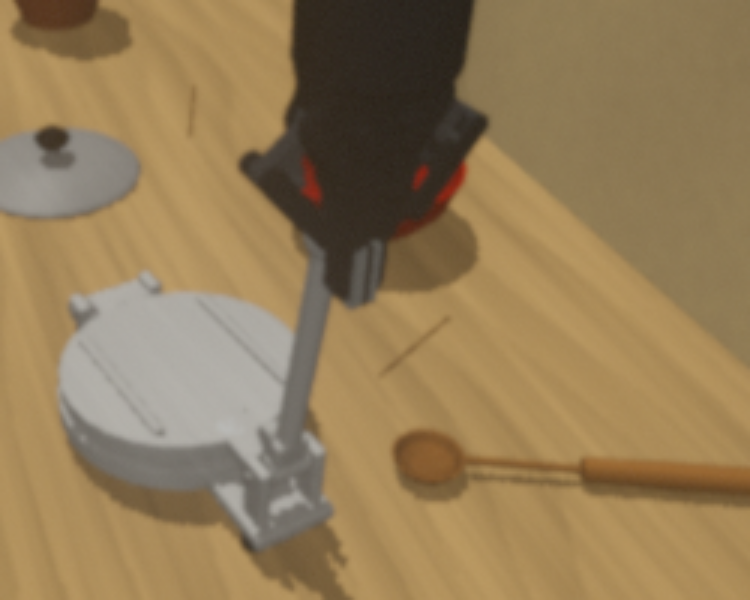

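Call:
step_arm(motion=[{"travel":[-0.1,0,-0.9],"dr":[0,0,0],"hand":0},{"travel":[-0.1,0,-0.9],"dr":[0,0,0],"hand":0},{"travel":[0,0,-0.9],"dr":[0,0,0],"hand":0},{"travel":[0,0,-1],"dr":[0,0,0],"hand":0},{"travel":[0.1,0,-1],"dr":[0,0,0],"hand":0},{"travel":[0.1,0,-1],"dr":[0,0,0],"hand":0},{"travel":[0.1,0,-1],"dr":[0,0,0],"hand":0},{"travel":[0.2,0,-1],"dr":[0,0,0],"hand":0}])

```text
clock: 26.55
tcp_pos: [0.5588, -0.1319, 0.2175]
orientation: [0.543, 0.452, 0.544, -0.452]
contact_force: [-0.2, -2.3, -1.1]
gripper_width: -0.0
```

Call:
step_arm(motion=[{"travel":[0.4,0,-0.9],"dr":[0,0,0],"hand":0},{"travel":[0.4,0,-0.9],"dr":[0,0,0],"hand":0},{"travel":[0.4,0,-0.9],"dr":[0,0,0],"hand":0},{"travel":[0.5,0,-0.9],"dr":[0,0,0],"hand":0},{"travel":[0.5,0,-0.9],"dr":[0,0,0],"hand":0},{"travel":[0.5,0,-0.8],"dr":[0,0,0],"hand":0},{"travel":[0.5,0,-0.7],"dr":[0,0,0],"hand":0},{"travel":[0,0,0],"dr":[0,0,0],"hand":0}])

```text
clock: 27.35
tcp_pos: [0.5474, -0.0724, 0.1846]
orientation: [0.543, 0.452, 0.545, -0.452]
contact_force: [-0.2, -0.3, 0.1]
gripper_width: 0.0002
```

```bash
python3 - <<'E'
from h import *
from bench import readout,cams
s=readout.state();print(np.round(s["contact_force"],1),np.round(s["joints"],2))
p=cams.grab_frame("side");cv2.imwrite("pics/side17.png",cv2.resize(p["frame"][100:300,250:500],None,fx=3,fy=3))
delta(s,P2W([0.0025,-.051,.197]),Rdown(RP[:,0]))
E
```

```text
[-0.2 -0.3  0.1] [-0.26  0.11  1.83  0.    1.21 -0.44]
tcp [ 0.5474 -0.0724  0.1846] pressframe [ 0.0009 -0.0416  0.1846] rotvec [ 0.001 -0.002  0.002]
cm in cur tool [-1.24  0.16  0.94] cm in final tool [-1.24  0.16  0.94]
```

View pics/side17.png

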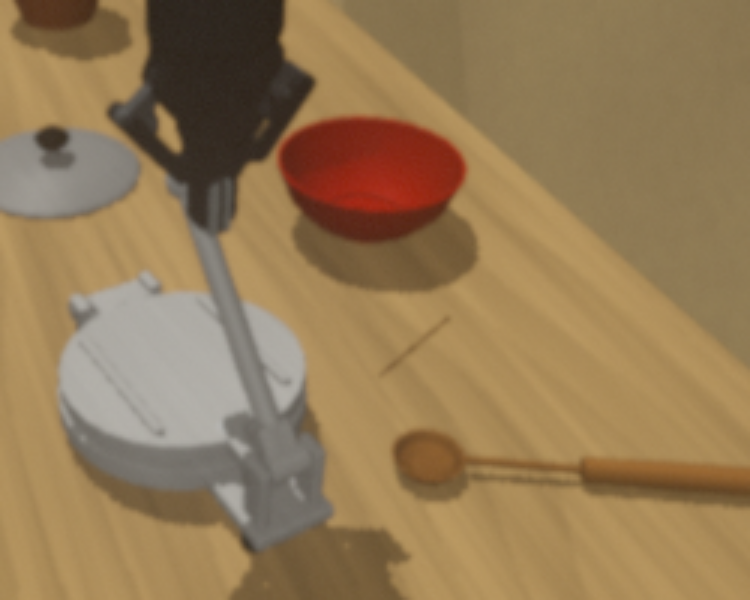

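Call:
step_arm(motion=[{"travel":[0.8,0,-0.5],"dr":[0,0,0],"hand":0},{"travel":[0.76,0,-0.7],"dr":[0,0,0],"hand":0},{"travel":[0.76,0,-0.7],"dr":[0,0,0],"hand":0},{"travel":[0.76,0,-0.7],"dr":[0,0,0],"hand":0},{"travel":[0.66,0,-0.4],"dr":[0,0,0],"hand":0},{"travel":[0.66,0,-0.4],"dr":[0,0,0],"hand":0},{"travel":[0.66,0,-0.4],"dr":[0,0,0],"hand":0},{"travel":[0.66,0,-0.4],"dr":[0,0,0],"hand":0}])

```text
clock: 28.2
tcp_pos: [0.5405, -0.0322, 0.1282]
orientation: [0.543, 0.452, 0.544, -0.452]
contact_force: [-0.1, -0.5, 1.2]
gripper_width: 0.0002
```

```bash
python3 - <<'E'
from h import *
from bench import readout,cams
s=readout.state();print(np.round(s["contact_force"],1),np.round(s["joints"],2))
p=cams.grab_frame("side");cv2.imwrite("pics/side18.png",cv2.resize(p["frame"][100:300,250:500],None,fx=3,fy=3))
delta(s,P2W([0.001,.0007,.1278]),Rdown(RP[:,0]))
E
```

```text
[-0.1 -0.5  1.2] [-0.19  0.15  1.89 -0.    1.09 -0.37]
tcp [ 0.5405 -0.0322  0.1282] pressframe [ 0.0014 -0.0009  0.1282] rotvec [ 0.    -0.     0.001]
cm in cur tool [ 0.04 -0.04 -0.16] cm in final tool [ 0.04 -0.04 -0.16]
```

View pics/side18.png

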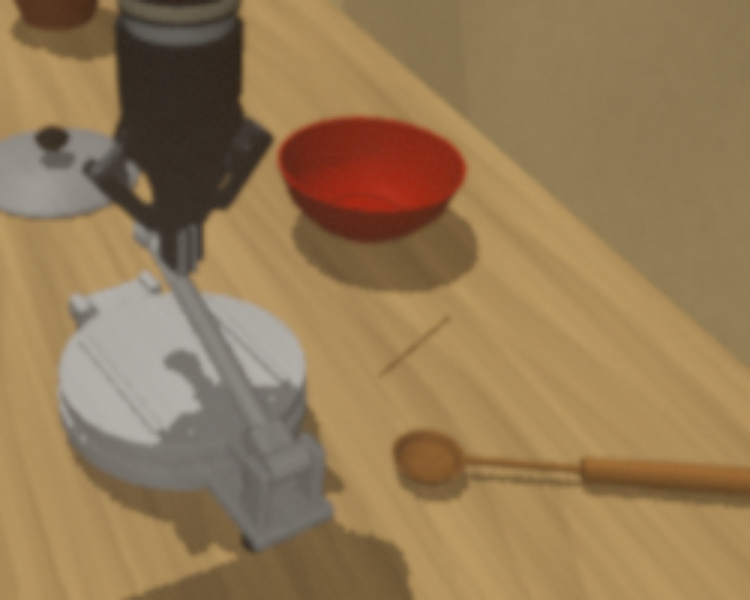

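Call:
step_arm(motion=[{"travel":[0.73,0,-0.28],"dr":[0,0,0],"hand":0},{"travel":[0.73,0,-0.28],"dr":[0,0,0],"hand":0},{"travel":[0.73,0,-0.28],"dr":[0,0,0],"hand":0},{"travel":[0.73,0,-0.25],"dr":[0,0,0],"hand":0},{"travel":[0.55,0,-0.1],"dr":[0,0,0],"hand":0},{"travel":[0.55,0,-0.1],"dr":[0,0,0],"hand":0},{"travel":[0.5,0,-0.1],"dr":[0,0,0],"hand":0},{"travel":[0.5,0,0],"dr":[0,0,0],"hand":0}])

```text
clock: 29.05
tcp_pos: [0.5381, -0.0183, 0.0783]
orientation: [0.543, 0.452, 0.544, -0.452]
contact_force: [-2.3, 1.9, 5.1]
gripper_width: 0.0003
```

Call:
step_arm(motion=[{"travel":[0.3,0,0],"dr":[0,0,0],"hand":0},{"travel":[0.2,0,0],"dr":[0,0,0],"hand":0},{"travel":[0.2,0,0],"dr":[0,0,0],"hand":0},{"travel":[0.1,0,0],"dr":[0,0,0],"hand":0},{"travel":[0,0,0],"dr":[0,0,0],"hand":0},{"travel":[0,0,0],"dr":[0,0,0],"hand":0},{"travel":[0,0,0],"dr":[0,0,0],"hand":0},{"travel":[0,0,0],"dr":[0,0,0],"hand":0}])

```text
clock: 29.85
tcp_pos: [0.5385, -0.019, 0.0707]
orientation: [0.544, 0.452, 0.543, -0.452]
contact_force: [-0.2, 0.5, 2.2]
gripper_width: 0.0
```

```bash
python3 - <<'E'
from h import *
from bench import readout,cams
s=readout.state();print(np.round(s["contact_force"],1),np.round(s["joints"],2))
p=cams.grab_frame("side");cv2.imwrite("pics/side19.png",cv2.resize(p["frame"][100:300,250:500],None,fx=3,fy=3))
delta(s,P2W([0.001,.016,.068]),Rdown(RP[:,0]))
E
```

```text
[-0.2  0.5  2.2] [-0.17  0.23  1.93 -0.    0.98 -0.35]
tcp [ 0.5385 -0.019   0.0707] pressframe [0.0018 0.0124 0.0707] rotvec [-0.  0. -0.]
cm in cur tool [ 0.27 -0.08 -0.36] cm in final tool [ 0.27 -0.08 -0.36]
```

View pics/side19.png

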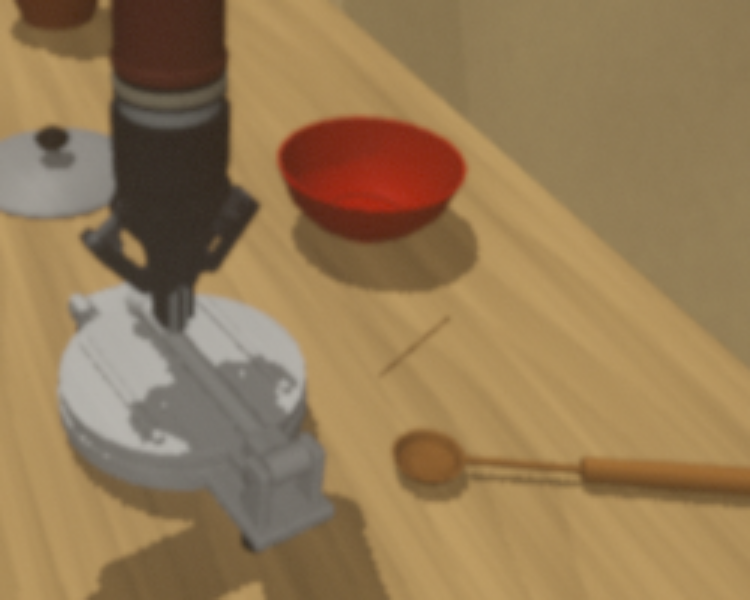

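Call:
step_arm(motion=[{"travel":[0.1,0,0],"dr":[0,0,0],"hand":0},{"travel":[0.1,0,0],"dr":[0,0,0],"hand":0},{"travel":[0.1,0,0],"dr":[0,0,0],"hand":0},{"travel":[0,0,0],"dr":[0,0,0],"hand":0},{"travel":[0,0,0],"dr":[0,0,0],"hand":0},{"travel":[0,0,0],"dr":[0,0,0],"hand":0},{"travel":[0,0,0],"dr":[0,0,0],"hand":0},{"travel":[0,0,0],"dr":[0,0,0],"hand":0}])

```text
clock: 30.7
tcp_pos: [0.5385, -0.0188, 0.0682]
orientation: [0.544, 0.452, 0.544, -0.452]
contact_force: [-1.8, 2.3, 5.8]
gripper_width: -0.0002
```

Call:
step_arm(motion=[{"travel":[0.1,0,0],"dr":[0,0,0],"hand":0},{"travel":[0,0,0],"dr":[0,0,0],"hand":0},{"travel":[0.1,0,0],"dr":[0,0,0],"hand":0},{"travel":[0,0,0],"dr":[0,0,0],"hand":0},{"travel":[0,0,0],"dr":[0,0,0],"hand":0},{"travel":[0,0,0],"dr":[0,0,0],"hand":0},{"travel":[0,0,0],"dr":[0,0,0],"hand":0},{"travel":[0,0,0],"dr":[0,0,0],"hand":0}])

```text
clock: 31.5
tcp_pos: [0.5386, -0.0188, 0.0678]
orientation: [0.543, 0.452, 0.544, -0.452]
contact_force: [-5.7, 2.5, 13.9]
gripper_width: -0.0005
```

Call:
step_arm(motion=[{"travel":[0.1,0,0],"dr":[0,0,0],"hand":0},{"travel":[0,0,0],"dr":[0,0,0],"hand":0},{"travel":[0.1,0,0],"dr":[0,0,0],"hand":0},{"travel":[0,0,0],"dr":[0,0,0],"hand":0},{"travel":[0,0,0],"dr":[0,0,0],"hand":0},{"travel":[0,0,0],"dr":[0,0,0],"hand":0},{"travel":[0,0,0],"dr":[0,0,0],"hand":0},{"travel":[0,0,0],"dr":[0,0,0],"hand":0}])

```text
clock: 32.3
tcp_pos: [0.5387, -0.0188, 0.0676]
orientation: [0.543, 0.452, 0.544, -0.452]
contact_force: [-10.1, 3.2, 24.5]
gripper_width: 0.0004
```

The lever is on its hard stop: 24.5 N with only 0.2 mm of further travel. I'll back off and check.

Call:
step_arm(motion=[{"travel":[-0.4,0,0],"dr":[0,0,0],"hand":0},{"travel":[-1,0,0],"dr":[0,0,0],"hand":0},{"travel":[-2,0,0],"dr":[0,0,0],"hand":0},{"travel":[-4,0,0],"dr":[0,0,0],"hand":0},{"travel":[-4,0,0],"dr":[0,0,0],"hand":0},{"travel":[-4,0,0],"dr":[0,0,0],"hand":0},{"travel":[-4,0,0],"dr":[0,0,0],"hand":0},{"travel":[-4,0,0],"dr":[0,0,0],"hand":0}])

```text
clock: 33.1
tcp_pos: [0.5377, -0.0192, 0.2988]
orientation: [0.543, 0.452, 0.544, -0.453]
contact_force: [0.6, -0.1, -0.1]
gripper_width: -0.0003
```

Call:
step_arm(motion=[{"travel":[0,-2,-1],"dr":[0,0,0],"hand":0},{"travel":[0,-3,-2],"dr":[0,0,0],"hand":0},{"travel":[0,-3,-2],"dr":[0,0,0],"hand":0},{"travel":[0,-3,-2],"dr":[0,0,0],"hand":0},{"travel":[0,-1,-1],"dr":[0,0,0],"hand":0},{"travel":[0,0,0],"dr":[0,0,0],"hand":0},{"travel":[0,0,0],"dr":[0,0,0],"hand":0},{"travel":[0,0,0],"dr":[0,0,0],"hand":0}])

```text
clock: 33.9
tcp_pos: [0.4068, 0.0374, 0.2978]
orientation: [0.544, 0.452, 0.543, -0.452]
contact_force: [0.9, 0.3, 0.3]
gripper_width: -0.0
```

```bash
python3 - <<'E'
from h import *
from bench import readout,cams
s=readout.state();print(np.round(s["contact_force"],1),s["tcp_pos"])
for n in("side","top"):
    p=cams.grab_frame(n);cv2.imwrite(f"pics/{n}20.png",p["frame"])
    Wc=cloud(p).reshape(-1,3);Q=W2P(Wc)
    # bar top line
    k=Q[(abs(Q[:,0]-.002)<.004)&(Q[:,1]>-.09)&(Q[:,1]<.04)&(Q[:,2]>.055)&(Q[:,2]<.1)]
    print(n,"bar slope",np.polyfit(k[:,1],k[:,2],1),len(k))
    k=Q[(abs(abs(Q[:,0])-.03)<.012)&(Q[:,1]>-.05)&(Q[:,1]<.07)&(Q[:,2]>.035)&(Q[:,2]<.055)]
    c=np.polyfit(k[:,1],k[:,2],1);r=k[:,2]-np.polyval(c,k[:,1]);k=k[abs(r)<2*r.std()]
    print("plate slope",np.polyfit(k[:,1],k[:,2],1),len(k))
    k=Wc[(np.hypot(Wc[:,0]-.513,Wc[:,1]+.339)<.035)&(Wc[:,2]>.05)]
    print("cellar",k.mean(0),k[:,2].max(),len(k))
E
```

```text
[0.9 0.3 0.3] [0.40684046 0.03743961 0.29780452]
side bar slope [0.00075433 0.06962251] 144
plate slope [0.00062093 0.04656243] 737
cellar [ 0.50878733 -0.34643192  0.07819474] 0.08875012450697424 1389
top bar slope [0.01104112 0.067797  ] 198
plate slope [0.00051702 0.0448364 ] 1020
cellar [ 0.51085209 -0.33433684  0.07874705] 0.08896090176750258 527
```

View pics/side20.png

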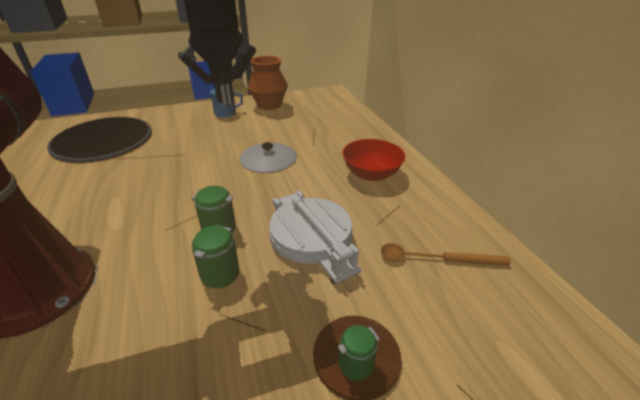

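View pics/top20.png

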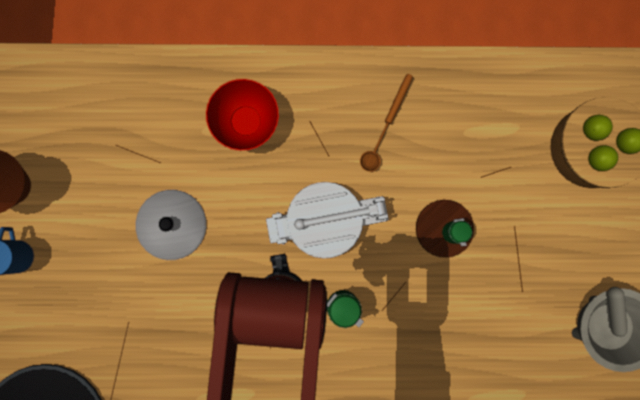

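```bash
python3 -c "
from bench import sign_off; print(sign_off())"
```

```text
the job is handed in; nothing more can be done
None
```

The press is shut up for the night, and I handed the job in at about 34 s of the 72 s allowed; the hand-in gives no verdict.

- **Salt cellar:** I took the small one off the lower plate; the two larger look-alikes were never touched. It was set down on the board at about 7 N and stands upright. It sits about 20 mm off the board's centre, on purpose, to keep the gripper clear of the lever.
- **Upper plate:** I pushed it down slowly on its outer face, and it first rested at about 0.04 rad. The final pictures show it flat, with a slope of 0.0005–0.0006 rad from both cameras, so the cam has drawn it tight.
- **Lever:** I turned it down until it met its hard stop (24.5 N with only 0.2 mm more movement).
    - **Final angle:** the cameras disagreed slightly after I let go: 0.001 rad from the side and 0.011 rad from the top. I put the top value down to depth noise, given how firmly it met the stop.
- **Other things:** the bowl, pot lid and spoon look unmoved in the pictures, and the arm ended clear of everything. No check failed.

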